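Pack the cartons into the tray corner and find the spacer that holds them

TASK

Pack all the small cartons onto the aluminium tray as one tight row, standing, lengthwise against the back fence: each pushed square and flush to it, the first against the side fence and the rest following without gaps. Then find the size of the gap between their front ends and the steel front rail: lower the spacers upright into it in front of the row, starting with the thinnest and working up, until one rests on top and will not go in, without forcing it. Leave the thickest that went in standing down on the tray bed in the gap, and stand the other spacers upright on the bench, clear of the tray; leave the things around as they are.

Things in the scene. Friction and masses are not known exactly. Their poses are not given: they have to be found in the camera images.
- tray_corner (a point): inner corner of the fixed aluminium packing tray, at the top of its bed (bed 8 mm thick, 206 mm along y, 164 mm along x) where its two fences meet. In this point's frame +x points into the back fence (its face: x = 0), the side fence's face is the plane y = 0 and the row of cartons runs from it along +y; z up. Both fences stand 45 mm above the bed, 10 mm thick. The open end of the bed lies at y = 198 mm, its front edge at x = -154 mm.
- rail: fixed dark steel front rail on the tray bed, parallel to the back fence: 12 mm thick (x), 188 mm long (y), 26 mm high; origin at the centre of its underside, axes parallel to tray_corner's. Its place along x differs from job to job; the gap to be filled lies between its back face (6 mm from the origin) and the front ends of cartons that stand against the back fence.
- carton_1_mid (a point): centre, half-way up (29 mm above its foot), of a small open-topped folding carton with contents, outside 42 mm (its x) by 94 mm (its y) by 58 mm high (its z), 0.12 kg, all cartons alike; grasp it across the 42 mm. In the row its 94 mm length runs along tray_corner's x (either way round).
- carton_2_mid (a point): centre, half-way up (29 mm above its foot), of a small open-topped folding carton with contents, outside 42 mm (its x) by 94 mm (its y) by 58 mm high (its z), 0.12 kg, all cartons alike; grasp it across the 42 mm. In the row its 94 mm length runs along tray_corner's x (either way round). May be absent.
- carton_3_mid (a point): centre, half-way up (29 mm above its foot), of a small open-topped folding carton with contents, outside 42 mm (its x) by 94 mm (its y) by 58 mm high (its z), 0.12 kg, all cartons alike; grasp it across the 42 mm. In the row its 94 mm length runs along tray_corner's x (either way round). May be absent.
- spacer_1_mid (a point): centre, half-way up (50 mm above its foot), of the thinnest grey plastic spacer: 14 mm thick (its x), shaped like an upside-down T: a strip 90 mm long (its y) and 40 mm high with a stem 28 mm wide (its y) and of the same thickness in the middle, 100 mm high in all (its z); the foot's long edges are chamfered 2 mm. It stands upright on the bench; hold it by the top of the stem, which stays above the cartons.
- spacer_2_mid (a point): centre, half-way up (50 mm above its foot), of the second thinnest grey plastic spacer: 18 mm thick (its x), shaped like an upside-down T: a strip 90 mm long (its y) and 40 mm high with a stem 28 mm wide (its y) and of the same thickness in the middle, 100 mm high in all (its z); the foot's long edges are chamfered 2 mm. It stands upright on the bench; hold it by the top of the stem, which stays above the cartons.
- spacer_3_mid (a point): centre, half-way up (50 mm above its foot), of the second thickest grey plastic spacer: 22 mm thick (its x), shaped like an upside-down T: a strip 90 mm long (its y) and 40 mm high with a stem 28 mm wide (its y) and of the same thickness in the middle, 100 mm high in all (its z); the foot's long edges are chamfered 2 mm. It stands upright on the bench; hold it by the top of the stem, which stays above the cartons.
- spacer_4_mid (a point): centre, half-way up (50 mm above its foot), of the thickest grey plastic spacer: 26 mm thick (its x), shaped like an upside-down T: a strip 90 mm long (its y) and 40 mm high with a stem 28 mm wide (its y) and of the same thickness in the middle, 100 mm high in all (its z); the foot's long edges are chamfered 2 mm. It stands upright on the bench; hold it by the top of the stem, which stays above the cartons.
- carton_1: the same carton, as above (origin under its centre)
- carton_2: the same carton, as above (origin under its centre)
- carton_3: the same carton, as above (origin under its centre)
- spacer_1: the same spacer, as above (origin under its centre)
- spacer_2: the same spacer, as above (origin under its centre)
- spacer_3: the same spacer, as above (origin under its centre)
- spacer_4: the same spacer, as above (origin under its centre)
- name_stamp: self-inking stamp with a black knob, 62 mm high, a bystander
- medical_tape: roll of tape lying flat, 104 mm across, a bystander
- ampoule_1: glass ampoule lying on the bench, 66 mm long, a bystander
Mind the look-alikes: they are no part of the job. Leave any orange look-alike of the spacer_1 alone.

How it is judged:
On the way, in this order (a step that is already met when the one before it is completed fails the run):
1. all cartons stand in a tight row, square and flush in the tray corner (x of each of carton_1_mid, carton_2_mid, carton_3_mid in the frame of tray_corner above -0.0495 m and z of each of carton_1_mid, carton_2_mid, carton_3_mid in the frame of tray_corner below 0.034 m and angle between each of carton_1_mid, carton_2_mid, carton_3_mid's own z axis and vertical below 0.05 rad and angle between the y axis of each of carton_1_mid, carton_2_mid, carton_3_mid and the x axis of tray_corner, either way round below 0.05 rad and (y of carton_1_mid in the frame of tray_corner between 0.017 and 0.0245 m or y of carton_1_mid in the frame of tray_corner between 0.059 and 0.068 m or y of carton_1_mid in the frame of tray_corner between 0.101 and 0.1115 m) and (y of carton_2_mid in the frame of tray_corner between 0.017 and 0.0245 m or y of carton_2_mid in the frame of tray_corner between 0.059 and 0.068 m or y of carton_2_mid in the frame of tray_corner between 0.101 and 0.1115 m) and (y of carton_3_mid in the frame of tray_corner between 0.017 and 0.0245 m or y of carton_3_mid in the frame of tray_corner between 0.059 and 0.068 m or y of carton_3_mid in the frame of tray_corner between 0.101 and 0.1115 m) and (y of carton_1_mid in the frame of tray_corner between 0.017 and 0.0245 m or y of carton_2_mid in the frame of tray_corner between 0.017 and 0.0245 m or y of carton_3_mid in the frame of tray_corner between 0.017 and 0.0245 m) and (y of carton_1_mid in the frame of tray_corner between 0.059 and 0.068 m or y of carton_2_mid in the frame of tray_corner between 0.059 and 0.068 m or y of carton_3_mid in the frame of tray_corner between 0.059 and 0.068 m)), for 0.2 s.
2. the thinnest spacer stands down in the gap (x of spacer_1_mid in the frame of tray_corner between -0.124 and -0.097 m and y of spacer_1_mid in the frame of tray_corner between 0.02 and 0.1 m and angle between the x axis of spacer_1_mid and the x axis of tray_corner, either way round below 0.08 rad and angle between spacer_1_mid's own z axis and vertical below 0.08 rad and z of spacer_1_mid in the frame of tray_corner below 0.054 m), for 0.2 s.
3. a spacer too thick for the gap has been set on its mouth, along the gap, and did not go in (((x of spacer_2_mid in the frame of tray_corner between -0.124 and -0.097 m and y of spacer_2_mid in the frame of tray_corner between 0.02 and 0.1 m and angle between the x axis of spacer_2_mid and the x axis of tray_corner, either way round below 0.08 rad and angle between spacer_2_mid's own z axis and vertical below 0.08 rad and z of spacer_2_mid in the frame of tray_corner between 0.06 and 0.118 m and (contact force between spacer_2 and rail above 0.5 N or contact force between spacer_2 and carton_1 above 0.5 N or contact force between spacer_2 and carton_2 above 0.5 N or contact force between spacer_2 and carton_3 above 0.5 N) and x of rail in the frame of tray_corner above -0.119 m) or (x of spacer_3_mid in the frame of tray_corner between -0.124 and -0.097 m and y of spacer_3_mid in the frame of tray_corner between 0.02 and 0.1 m and angle between the x axis of spacer_3_mid and the x axis of tray_corner, either way round below 0.08 rad and angle between spacer_3_mid's own z axis and vertical below 0.08 rad and z of spacer_3_mid in the frame of tray_corner between 0.06 and 0.118 m and (contact force between spacer_3 and rail above 0.5 N or contact force between spacer_3 and carton_1 above 0.5 N or contact force between spacer_3 and carton_2 above 0.5 N or contact force between spacer_3 and carton_3 above 0.5 N) and x of rail in the frame of tray_corner above -0.123 m) or (x of spacer_4_mid in the frame of tray_corner between -0.124 and -0.097 m and y of spacer_4_mid in the frame of tray_corner between 0.02 and 0.1 m and angle between the x axis of spacer_4_mid and the x axis of tray_corner, either way round below 0.08 rad and angle between spacer_4_mid's own z axis and vertical below 0.08 rad and z of spacer_4_mid in the frame of tray_corner between 0.06 and 0.118 m and (contact force between spacer_4 and rail above 0.5 N or contact force between spacer_4 and carton_1 above 0.5 N or contact force between spacer_4 and carton_2 above 0.5 N or contact force between spacer_4 and carton_3 above 0.5 N) and x of rail in the frame of tray_corner above -0.127 m))), for 0.1 s.
At the end, for the whole second after the job is handed in: All cartons within 2.5 mm of the back fence, square to 0.05 rad, gaps in the row under 3.5 mm; the thickest spacer that fits (to 1 mm) upright on the bed in the gap, parallel to 0.08 rad, its middle 20 to 100 mm from the side fence; the others upright on the bench; all at rest (all of step 1 and ((x of spacer_1_mid in the frame of tray_corner between -0.124 and -0.097 m and y of spacer_1_mid in the frame of tray_corner between 0.02 and 0.1 m and angle between the x axis of spacer_1_mid and the x axis of tray_corner, either way round below 0.08 rad and angle between spacer_1_mid's own z axis and vertical below 0.08 rad and z of spacer_1_mid in the frame of tray_corner below 0.054 m) or (x of spacer_2_mid in the frame of tray_corner between -0.124 and -0.097 m and y of spacer_2_mid in the frame of tray_corner between 0.02 and 0.1 m and angle between the x axis of spacer_2_mid and the x axis of tray_corner, either way round below 0.08 rad and angle between spacer_2_mid's own z axis and vertical below 0.08 rad and z of spacer_2_mid in the frame of tray_corner below 0.054 m) or (x of spacer_3_mid in the frame of tray_corner between -0.124 and -0.097 m and y of spacer_3_mid in the frame of tray_corner between 0.02 and 0.1 m and angle between the x axis of spacer_3_mid and the x axis of tray_corner, either way round below 0.08 rad and angle between spacer_3_mid's own z axis and vertical below 0.08 rad and z of spacer_3_mid in the frame of tray_corner below 0.054 m) or (x of spacer_4_mid in the frame of tray_corner between -0.124 and -0.097 m and y of spacer_4_mid in the frame of tray_corner between 0.02 and 0.1 m and angle between the x axis of spacer_4_mid and the x axis of tray_corner, either way round below 0.08 rad and angle between spacer_4_mid's own z axis and vertical below 0.08 rad and z of spacer_4_mid in the frame of tray_corner below 0.054 m)) and (x of rail in the frame of tray_corner above -0.119 m or (x of spacer_2_mid in the frame of tray_corner between -0.124 and -0.097 m and y of spacer_2_mid in the frame of tray_corner between 0.02 and 0.1 m and angle between the x axis of spacer_2_mid and the x axis of tray_corner, either way round below 0.08 rad and angle between spacer_2_mid's own z axis and vertical below 0.08 rad and z of spacer_2_mid in the frame of tray_corner below 0.054 m) or (x of spacer_3_mid in the frame of tray_corner between -0.124 and -0.097 m and y of spacer_3_mid in the frame of tray_corner between 0.02 and 0.1 m and angle between the x axis of spacer_3_mid and the x axis of tray_corner, either way round below 0.08 rad and angle between spacer_3_mid's own z axis and vertical below 0.08 rad and z of spacer_3_mid in the frame of tray_corner below 0.054 m) or (x of spacer_4_mid in the frame of tray_corner between -0.124 and -0.097 m and y of spacer_4_mid in the frame of tray_corner between 0.02 and 0.1 m and angle between the x axis of spacer_4_mid and the x axis of tray_corner, either way round below 0.08 rad and angle between spacer_4_mid's own z axis and vertical below 0.08 rad and z of spacer_4_mid in the frame of tray_corner below 0.054 m)) and (x of rail in the frame of tray_corner above -0.123 m or (x of spacer_3_mid in the frame of tray_corner between -0.124 and -0.097 m and y of spacer_3_mid in the frame of tray_corner between 0.02 and 0.1 m and angle between the x axis of spacer_3_mid and the x axis of tray_corner, either way round below 0.08 rad and angle between spacer_3_mid's own z axis and vertical below 0.08 rad and z of spacer_3_mid in the frame of tray_corner below 0.054 m) or (x of spacer_4_mid in the frame of tray_corner between -0.124 and -0.097 m and y of spacer_4_mid in the frame of tray_corner between 0.02 and 0.1 m and angle between the x axis of spacer_4_mid and the x axis of tray_corner, either way round below 0.08 rad and angle between spacer_4_mid's own z axis and vertical below 0.08 rad and z of spacer_4_mid in the frame of tray_corner below 0.054 m)) and ((x of spacer_1_mid in the frame of tray_corner between -0.124 and -0.097 m and y of spacer_1_mid in the frame of tray_corner between 0.02 and 0.1 m and angle between the x axis of spacer_1_mid and the x axis of tray_corner, either way round below 0.08 rad and angle between spacer_1_mid's own z axis and vertical below 0.08 rad and z of spacer_1_mid in the frame of tray_corner below 0.054 m) or (angle between spacer_1_mid's own z axis and vertical below 0.1 rad and height (world z) of spacer_1_mid between 0.045 and 0.055 m)) and ((x of spacer_2_mid in the frame of tray_corner between -0.124 and -0.097 m and y of spacer_2_mid in the frame of tray_corner between 0.02 and 0.1 m and angle between the x axis of spacer_2_mid and the x axis of tray_corner, either way round below 0.08 rad and angle between spacer_2_mid's own z axis and vertical below 0.08 rad and z of spacer_2_mid in the frame of tray_corner below 0.054 m) or (angle between spacer_2_mid's own z axis and vertical below 0.1 rad and height (world z) of spacer_2_mid between 0.045 and 0.055 m)) and ((x of spacer_3_mid in the frame of tray_corner between -0.124 and -0.097 m and y of spacer_3_mid in the frame of tray_corner between 0.02 and 0.1 m and angle between the x axis of spacer_3_mid and the x axis of tray_corner, either way round below 0.08 rad and angle between spacer_3_mid's own z axis and vertical below 0.08 rad and z of spacer_3_mid in the frame of tray_corner below 0.054 m) or (angle between spacer_3_mid's own z axis and vertical below 0.1 rad and height (world z) of spacer_3_mid between 0.045 and 0.055 m)) and ((x of spacer_4_mid in the frame of tray_corner between -0.124 and -0.097 m and y of spacer_4_mid in the frame of tray_corner between 0.02 and 0.1 m and angle between the x axis of spacer_4_mid and the x axis of tray_corner, either way round below 0.08 rad and angle between spacer_4_mid's own z axis and vertical below 0.08 rad and z of spacer_4_mid in the frame of tray_corner below 0.054 m) or (angle between spacer_4_mid's own z axis and vertical below 0.1 rad and height (world z) of spacer_4_mid between 0.045 and 0.055 m)) and linear speed of each of spacer_1, spacer_2, spacer_3, spacer_4, carton_1, carton_2, carton_3 below 0.02 m/s); the robot touches nothing.
It fails at once if a thing standing around was moved more than 2 cm (distance of any of name_stamp, medical_tape, ampoule_1 from where it was at the start of the episode above 0.02 m).
It fails at once if a spacer was forced onto the rail with more than 60 N (contact force between any of spacer_1, spacer_2, spacer_3, spacer_4 and rail above 60 N).
Of carton_2, carton_3 only 1 to 2 are there at a start; the rules pass over those that are not, and their reading is None.
At some moment in a run one of carton_1, carton_2, carton_3 may be knocked a few centimetres aside while the robot is not near it.
It also fails if it takes over 210 s, if anything falls off the work surface, if the arm or the gripper's body presses on something with over 40 N, if the wrist force passes 120 N, or if a joint passes its speed limit or range.

ROBOT

A 6-joint arm with a two-finger parallel gripper is mounted at the origin on a cart in front of the work surface, level with it; the furniture and walls round the work are solid. World frame = base frame: x ahead of the robot, y to its left, z up, the work surface at z = 0. Lengths are in m, angles in rad, forces in N, time in s.
With the tool pointing down it reaches from about 0.275 to 0.825 m from the base axis. Payload 4.9 kg.
Tool frame: the origin (TCP) lies at the very end of the fingers, on their centre line; the grasp point (between the pads) lies 19 mm behind it; z points along the fingers, y is the direction in which the jaws open and shut (so a half turn about z gives the same grasp; the last joint's range is limited). The gripper opens to 85 mm and grips with 20 to 120 N. Pads are 22 mm wide; open, the fingers measure 114 mm over their backs; the gripper's body (76 mm by 85 mm) begins 54 mm behind the grasp point. The pads swing forward as they close: fully open they stand 13 mm farther back than shut.
Start: joints at [-1.34, 0.326, -0.193, 1.052, 0, 1.437], TCP at [0.196, -0.514, 0.2] pointing down, gripper open.
Joint ranges: [-2.65, 2.65], [-0.97, 1.79], [-1.3, 1.35], [-1.93, 2.1], [-1.47, 1.37], [-3.14, 3.14]. Speed limits (rad/s): [2.57, 2.57, 3.14, 3.14, 3.14, 3.14].

INTERFACE

Orientations are given as a unit quaternion [w, x, y, z].
In Python, from bench import r gives the robot as it stands.
- The arm moves only by the tool step_arm, never from a script. Its argument "motion" is a list that holds one entry, the list of rows, each a list of 7 numbers: the opening, from 0 (shut) to 1 (fully open), then the shift along the tool's x, y, z in m, then the turn, a rotation vector about the tool's x, y, z in rad. In form: [[[fingers, dx, dy, dz, rx, ry, rz], ...]]. A call has exactly 10 rows; each row is the pose to reach, as a shift and turn from the pose commanded when the call began, along the tool's axes at that moment; what a row does not reach only later rows make up. A row lasts 1/10 s, in which the tool goes at most 50 mm and 8.59 degrees, less where a joint would pass 70% of its speed; a pose out of reach is approached as far as the arm can. A call with a gripper value outside its range is refused whole. The fingers move at their own pace and stop on an object; "force" is the grip in N (left out, the last holds). Time passes only in rows, so rows that repeat a pose let the fingers close, or fill a call up. It gives the time, the measured TCP pose, the force and the opening at its end, in the units of the state.
- r.get_obs(): the state, without advancing time (a new reading comes with each control period).
- r.capture(name): name is "side" or "top" or "wrist"; returns a dict with "image" (480x640x3 uint8, red, green, blue), "z_map" (480x640 float32, m along the optical axis (not along the pixel's ray), 0 where there is no reading), "K" (3x3 intrinsics, pixels), "camera_from_world" (4x4, takes a point from world to camera coordinates); the wrist camera has in their place "tool_from_camera" (4x4, takes a point from camera to tool coordinates, whose origin is the TCP and whose axes are the flange's). Camera axes: x right, y down, z forward; pixel columns grow to the right and rows downward; lengths in m; the calibration is good to about 2 mm. A picture is of the moment at which its call begins: read the wrist's pose just before it.
- r.job_done(): hands the job in, once; it reports no verdict.
The state is a dict: "t": time; "joint_positions": joint angles; "joint_velocities": joint speeds; "joint_torque": joint torques, N m; "tcp_pos": TCP position; "ee_rot": TCP orientation; "contact_force": force on the tool from outside, world axes, zero at the start; "wrist_torque": the same for the moment, N m; "grip_width": finger opening in m.
Only numpy, scipy, OpenCV 4.12 (cv2) and the standard library are available. Lean on these libraries where they do the work, as an engineer would, in place of code of your own. Each camera call takes 0.05 s, during which the arm holds its last target. There are 200 camera calls.

## Working session

There is one attempt and no reset: what is moved stays moved. The work goes in short steps, Python scripts to look and compute and a tool call to move; the robot and the scene stay as the last step left them, time stands still between calls to the robot, and variables do not carry over. Pictures are saved under pics/ and viewed, about 12 in all and at most 16, crops included, and the job is handed in when it is done.

Besides the shell and the picture viewer there is one more tool, called after "Call:" as name(argument=value, ...), one argument or row to a line, values as JSON. step_arm: Moves the arm, as the interface text tells. Its arguments: {"type":"object","properties":{"motion":{"type":"array"},"force":{"type":"number"}},"required":["motion"]}

```bash
mkdir -p pics; ls
cat > h.py <<'E'
import numpy as np, cv2
from bench import r
from scipy.spatial.transform import Rotation as R
def cap(n):
    o=r.get_obs(); c=r.capture(n); 
    if n=='wrist':
        q=np.array(o['ee_rot']); T=np.eye(4); T[:3,:3]=R.from_quat(q[[1,2,3,0]]).as_matrix(); T[:3,3]=o['tcp_pos']
        W=T@np.array(c['tool_from_camera'])
    else: W=np.linalg.inv(c['camera_from_world'])
    return c['image'],c['z_map'],np.array(c['K']),W
def cloud(z,K,W):
    v,u=np.mgrid[:480,:640]; p=np.stack([(u-K[0,2])/K[0,0]*z,(v-K[1,2])/K[1,1]*z,z],-1)
    return p@W[:3,:3].T+W[:3,3]
def save(n,im): cv2.imwrite('pics/'+n+'.png',im[:,:,::-1])
E
python3 - <<'E'
from h import *
for n in ['top','side']:
    im,z,K,W=cap(n); save(n+'0',im); np.savez(n+'0.npz',im=im,z=z,K=K,W=W); print(n,W.round(3).tolist(),K[0,0])
print(r.get_obs())
E
```

```text
pics
top [[-0.022, -0.987, 0.158, 0.386], [-1.0, 0.024, 0.007, 0.188], [-0.01, -0.158, -0.987, 1.108], [0.0, 0.0, 0.0, 1.0]] 434.43531084528814
side [[-0.977, -0.106, 0.187, 0.319], [-0.214, 0.516, -0.829, 1.399], [-0.009, -0.85, -0.527, 0.819], [0.0, 0.0, 0.0, 1.0]] 534.7366081104352
{'t': 0.1, 'joint_positions': array([-1.34023024e+00,  3.26863151e-01, -1.93468742e-01,  1.05202806e+00,
        3.62291563e-05,  1.43656856e+00]), 'joint_velocities': array([ 8.76397840e-04, -1.75904092e-03,  3.17963075e-03, -2.03050891e-03,
       -4.78419894e-05,  3.21672726e-03]), 'joint_torque': array([ 1.61714273e-03, -4.44235432e+01,  2.63040483e+01,  7.81901734e-03,
       -2.10384515e-04, -4.01600417e-06]), 'tcp_pos': array([ 0.19609246, -0.51324485,  0.19918954]), 'ee_rot': array([-7.81777658e-04,  9.83411449e-01,  1.81387186e-01, -1.95511188e-05]), 'contact_force': array([-0.08781769,  0.11125991, -0.03568069]), 'wrist_torque': array([ 0.01909785,  0.06693511, -0.00624103]), 'grip_width': 0.0852937246869055}
```

View pics/top0.png

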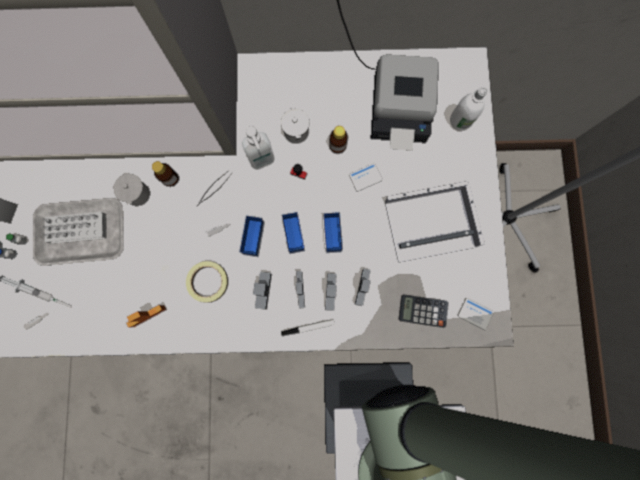

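View pics/side0.png

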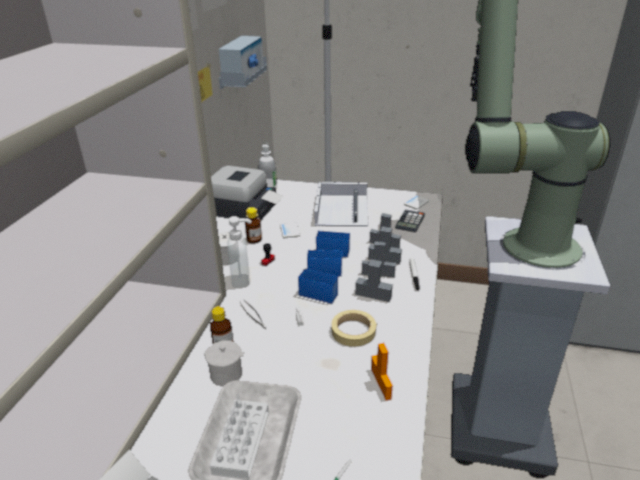

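Top view: three blue cartons at (252,236), (293,232) and (333,232), four grey spacers at (262,290), (299,288), (330,291) and (362,287), and the tray around (430,222) with its corner at upper right, about (468,185). The orange look-alike at (146,315) will be left alone.

```bash
cat >> h.py <<'E'
def rect(P):
    (c,s,a)=cv2.minAreaRect((P*1000).astype(np.float32))
    if s[0]<s[1]: s=s[::-1];a=a+90
    a=(a+90)%180-90
    return np.round(c,1),np.round(s,1),round(a,1)   # long axis angle (deg) from world x
E
python3 - <<'E'
from h import *
d=np.load('top0.npz');im,z,K,W=[d[k] for k in('im','z','K','W')]
P=cloud(z,K,W); I=im.astype(int)
roi=np.zeros((480,640),bool); roi[180:330,230:490]=1
blue=(I[...,2]>I[...,0]+40)&roi
top=roi&(P[...,2]>.085)&~blue
foot=roi&(P[...,2]>.02)&(P[...,2]<.06)&~blue
for nm,m in(('carton',blue&(P[...,2]>.045)),('stem',top),('foot',foot)):
    n,L,st,ce=cv2.connectedComponentsWithStats(m.astype(np.uint8))
    for i in range(1,n):
        if st[i,4]>15:
            Q=P[L==i]; print(nm,ce[i].round(),st[i,4],rect(Q[:,:2]),Q[:,2].mean().round(4),Q[:,2].max().round(3))
# tray zone, dump heights
t=roi.copy(); t[:,:375]=0; t[270:]=0
b=t&(P[...,2]>.003)&(P[...,2]<.014)
print('bed',rect(P[b][:,:2]),P[b][:,2].mean())
f=t&(P[...,2]>.045); print('fence',rect(P[f][:,:2]))
E
```

```text
carton [258. 238.] 42 (array([481.7, 283.8]), array([264. ,  61.5]), 31.9) 0.0804 1.108
carton [296. 249.] 16 (array([535.6, 241.5]), array([32.8,  1. ]), -80.4) 0.0546 0.065
stem [365. 285.] 105 (array([441.3,  81. ]), array([28.1, 18.2]), -15.4) 0.1001 0.106
stem [259. 289.] 146 (array([421. , 262.1]), array([161.5,  28.8]), 74.8) 0.1074 1.108
stem [299. 288.] 79 (array([415.4, 219.9]), array([83.8, 22.7]), 32.2) 0.113 1.108
stem [331. 290.] 113 (array([431.4, 159.7]), array([25.5, 20.9]), -1.8) 0.1006 0.105
foot [446. 213.] 1473 (array([ 602.6, -102.7]), array([209.5, 164.1]), -80.7) 0.0424 0.06
foot [340. 226.] 35 (array([591.2, 132. ]), array([70.6,  3.3]), 5.5) 0.0422 0.06
foot [245. 224.] 45 (array([599.1, 369.9]), array([50.9,  8.2]), -19.2) 0.0449 0.06
foot [256. 241.] 107 (array([574.5, 353.6]), array([92.5, 40.7]), -10.4) 0.0362 0.058
foot [242. 241.] 16 (array([560.7, 376.7]), array([21. ,  1.2]), -10.9) 0.0465 0.059
foot [296. 250.] 28 (array([537.4, 243. ]), array([40. ,  9.4]), -88.2) 0.036 0.06
foot [362. 288.] 207 (array([441.3,  81.1]), array([89.5, 18.1]), -14.8) 0.0402 0.059
foot [299. 276.] 65 (array([470.1, 236.2]), array([28.5, 13.8]), 5.5) 0.0405 0.045
foot [263. 291.] 311 (array([438.9, 327. ]), array([89.6, 26.1]), -8.5) 0.04 0.06
foot [331. 279.] 102 (array([462.8, 157.9]), array([27.1, 21.9]), -5.9) 0.0408 0.045
foot [301. 300.] 88 (array([421.3, 233.8]), array([52., 14.]), 3.1) 0.0402 0.056
foot [330. 304.] 121 (array([402.5, 163.1]), array([31. , 21.9]), -5.0) 0.0412 0.059
bed (array([ 601. , -109.5]), array([302.2, 235.1]), 88.5) 0.008221950237236821
fence (array([560.8,   6. ]), array([463.9, 198.6]), -69.3)
```

```bash
cat >> h.py <<'E'
def go(*wps):
    "wps: (x,y,z,psi_deg); one call each; prints tool shift and rz"
    o=r.get_obs(); q=np.array(o['ee_rot']); M=R.from_quat(q[[1,2,3,0]]).as_matrix(); p=np.array(o['tcp_pos'])
    psi=np.degrees(np.arctan2(M[1,0],M[0,0])); print('t',round(o['t'],1),'tcp',p.round(4),'psi',psi.round(2),'tilt',M[:2,2].round(4),'F',np.round(o['contact_force'],1),'w',round(o['grip_width'],4))
    for w in wps:
        a=np.radians(psi); X=np.array([np.cos(a),np.sin(a),0]);Y=np.array([np.sin(a),-np.cos(a),0]);d=np.array(w[:3])-p
        print(w,'->',np.round([X@d,Y@d,-d[2]],4),'rz',round(-np.radians((w[3]-psi+180)%360-180),4))
        p=np.array(w[:3]);psi=w[3]
E
python3 - <<'E'
from h import *
go((.45,-.12,.38,99.3),(.54,-.10,.38,99.3))
c=r.capture('wrist'); print(c['tool_from_camera'].round(3),c['K'][0,0])
E
```

```text
t 0.1 tcp [ 0.1961 -0.5132  0.1992] psi 20.9 tilt [-0.0003  0.0015] F [-0.1  0.1 -0. ] w 0.0853
(0.45, -0.12, 0.38, 99.3) -> [ 0.3775 -0.2768 -0.1808] rz -1.3683
(0.54, -0.1, 0.38, 99.3) -> [ 0.0052  0.092  -0.    ] rz -0.0
[[ 0.001 -0.957 -0.29   0.074]
 [ 1.     0.001  0.002  0.   ]
 [-0.001 -0.29   0.957 -0.175]
 [ 0.     0.     0.     1.   ]] 415.8609744965455
```

Call:
step_arm(
  motion=[
    [[0.7, 0, 0, -0.18, 0, 0, 0], [0.7, 0.1, -0.07, -0.18, 0, 0, -0.3], [0.7, 0.54, -0.35, -0.18, 0, 0, -1.37], [0.7, 0.54, -0.35, -0.18, 0, 0, -1.37], [0.7, 0.54, -0.35, -0.18, 0, 0, -1.37], [0.7, 0.54, -0.35, -0.18, 0, 0, -1.37], [0.7, 0.54, -0.35, -0.18, 0, 0, -1.37], [0.7, 0.54, -0.35, -0.18, 0, 0, -1.37], [0.7, 0.54, -0.35, -0.18, 0, 0, -1.37], [0.7, 0.54, -0.35, -0.18, 0, 0, -1.37]],
  ],
)

```text
t: 1.15
tcp_pos: [0.45, -0.1648, 0.3473]
ee_rot: [0.0, 0.652, 0.758, -0.0]
contact_force: [1.0, -0.9, 0.7]
grip_width: 0.0596
```

Call:
step_arm(
  motion=[
    [[0.7, 0, 0, 0, 0, 0, 0], [0.7, 0, 0, 0, 0, 0, 0], [0.7, 0, 0, 0, 0, 0, 0], [0.7, 0, 0, 0, 0, 0, 0], [0.7, 0, 0, 0, 0, 0, 0], [0.7, 0, 0, 0, 0, 0, 0], [0.7, 0, 0, 0, 0, 0, 0], [0.7, 0, 0, 0, 0, 0, 0], [0.7, 0, 0, 0, 0, 0, 0], [0.7, 0, 0, 0, 0, 0, 0]],
  ],
)

```text
t: 2.15
tcp_pos: [0.4493, -0.1667, 0.347]
ee_rot: [-0.0, 0.654, 0.756, -0.0]
contact_force: [-0.3, 0.3, -0.2]
grip_width: 0.0596
```

Run:
```python
from h import *
go((.58,0.0,.38,99.3))
```

```text
t 2.1 tcp [ 0.4493 -0.1667  0.347 ] psi 98.25 tilt [-0. -0.] F [-0.3  0.3 -0.2] w 0.0596
(0.58, 0.0, 0.38, 99.3) -> [ 0.1462  0.1533 -0.033 ] rz -0.0183
```

Call:
step_arm(
  motion=[
    [[0.7, 0.146, 0.153, -0.033, 0, 0, -0.018], [0.7, 0.146, 0.153, -0.033, 0, 0, -0.018], [0.7, 0.146, 0.153, -0.033, 0, 0, -0.018], [0.7, 0.146, 0.153, -0.033, 0, 0, -0.018], [0.7, 0.146, 0.153, -0.033, 0, 0, -0.018], [0.7, 0.146, 0.153, -0.033, 0, 0, -0.018], [0.7, 0.146, 0.153, -0.033, 0, 0, -0.018], [0.7, 0.146, 0.153, -0.033, 0, 0, -0.018], [0.7, 0.146, 0.153, -0.033, 0, 0, -0.018], [0.7, 0.146, 0.153, -0.033, 0, 0, -0.018]],
  ],
)

```text
t: 3.15
tcp_pos: [0.5793, -0.0012, 0.3803]
ee_rot: [0.0, 0.648, 0.762, 0.0]
contact_force: [-0.1, -0.3, -0.1]
grip_width: 0.0597
```

Run:
```python
from h import *
im,z,K,W=cap('wrist'); save('w1',im); np.savez('w1.npz',im=im,z=z,K=K,W=W); go()
P=cloud(z,K,W); Z=P[...,2]
# rotated histogram analysis: fences top z~.053, rail top z~.034, bed .008
def show(m,n):
    n_,L,st,ce=cv2.connectedComponentsWithStats(m.astype(np.uint8))
    for i in range(1,n_):
        if st[i,4]>60: Q=P[L==i]; print(n,ce[i].round(),st[i,4],rect(Q[:,:2]),Q[:,2].mean().round(4))
show((Z>.046)&(Z<.06),'fence'); show((Z>.028)&(Z<.040),'rail'); show((Z>.004)&(Z<.013),'bed')
```

```text
t 3.2 tcp [ 0.5794 -0.001   0.3803] psi 99.21 tilt [ 0.0003 -0.0001] F [ 0.5 -0.6  0.7] w 0.0598
fence [211.  12.] 108 (array([436.1, 151.4]), array([32.3, 15. ]), 30.9) 0.0527
fence [584.  15.] 253 (array([847.3, 213.3]), array([48. , 11.2]), -27.5) 0.0517
fence [341.  34.] 507 (array([578.9, 150. ]), array([92.1, 40.7]), 3.1) 0.054
fence [525.  95.] 268 (array([806.4, 126.3]), array([47.9, 22. ]), -78.2) 0.0532
fence [522. 188.] 233 (array([831.2,  20.3]), array([47.6,  4.1]), 80.7) 0.0531
fence [352. 281.] 2321 (array([ 602.4, -103.6]), array([208.4, 163.6]), -80.5) 0.0531
fence [490. 266.] 174 (array([820.3, -83.6]), array([42.1,  2.8]), 85.6) 0.0533
fence [498. 339.] 302 (array([ 866.1, -188.7]), array([61.2, 27.4]), 49.5) 0.0533
fence [636. 421.] 140 (array([1100.7, -279.1]), array([38.2,  6.1]), 89.1) 0.0514
rail [575.  18.] 261 (array([845.9, 214.8]), array([50.9, 12.3]), -30.9) 0.034
rail [218.  18.] 215 (array([433.2, 149.6]), array([90.9, 20.1]), 7.1) 0.0356
rail [345.  25.] 218 (array([584. , 167.3]), array([96.8, 33. ]), -17.9) 0.0341
rail [333.  59.] 102 (array([579.5, 
[... 935 characters left out ...]
9 (array([729.5,  58.9]), array([75.1, 52.9]), -67.0) 0.0097
bed [163. 191.] 1948 (array([380.5, -71.1]), array([118.2,  68.5]), 80.2) 0.0117
bed [506. 184.] 107 (array([831.9,  18.2]), array([50.7,  3.7]), 83.0) 0.0096
bed [319. 236.] 14249 (array([599. , -99.9]), array([199.7, 163.3]), -80.3) 0.009
bed [537. 231.] 696 (array([890.3, -38.7]), array([125.8,  12.4]), 84.5) 0.011
bed [477. 258.] 61 (array([820.5, -88.4]), array([34.5,  3.7]), 86.4) 0.0099
bed [149. 282.] 1826 (array([ 370.4, -201.1]), array([76.3, 52.1]), 61.6) 0.0102
bed [485. 323.] 69 (array([ 861.6, -187.6]), array([51.5, 14.9]), 53.9) 0.0101
bed [626. 378.] 375 (array([1100.4, -241.2]), array([121.5,   5.1]), -89.9) 0.0083
```

View pics/w1.png

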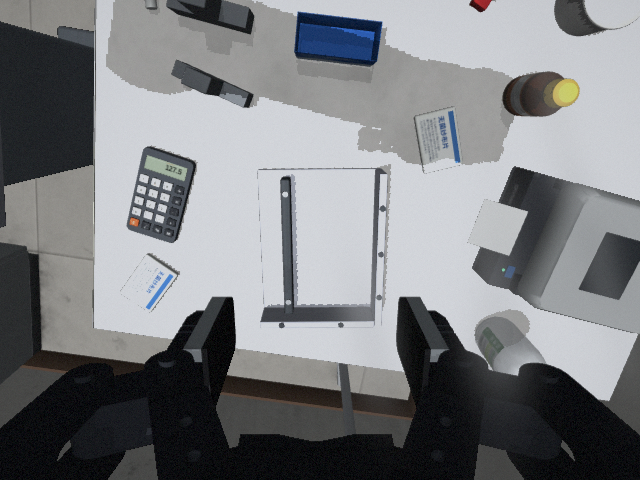

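Wrist view: the tray is clear, with the side fence along the bottom (y≈316), the back fence at right (x≈381) and the rail at x≈288. One carton shows at (338,40). Next I refine the tray frame and rail, then find the cartons.

Run:
```python
from h import *
d=np.load('w1.npz');P=cloud(d['z'],d['K'],d['W']);Z=P[...,2]
c0=np.array([.6889,-.1844]);a=np.radians(9.5);Rt=np.array([[np.cos(a),np.sin(a)],[-np.sin(a),np.cos(a)]])
T=(P[...,:2]-c0)@Rt.T*1000
pc=lambda v:np.percentile(v,[1,5,50,95,99]).round(1)
f=(Z>.0515)&(Z<.055)&(T[...,0]>-160)&(T[...,0]<20)&(T[...,1]>-20)&(T[...,1]<205)
for lo,hi in((15,60),(60,120),(120,195)):
    m=f&(T[...,1]>lo)&(T[...,1]<hi); print('back x',lo,pc(T[m][:,0]))
for lo,hi in((-150,-100),(-100,-50),(-50,-12)):
    m=f&(T[...,0]>lo)&(T[...,0]<hi)&(T[...,1]<15); print('side y',lo,pc(T[m][:,1]))
rl=(Z>.032)&(Z<.0365)&(T[...,0]>-150)&(T[...,0]<-80)
for lo,hi in((15,70),(70,130),(130,195)):
    m=rl&(T[...,1]>lo)&(T[...,1]<hi); print('rail x',lo,m.sum(),pc(T[m][:,0]))
m=rl&(T[...,1]>5);print('rail y',pc(T[m][:,1]))
d=np.load('top0.npz');im,z=d['im'].astype(int),d['z'];P=cloud(z,d['K'],d['W'])
b=((im[...,2]>im[...,0]+40)&(im[...,2]>im[...,1]+25)).astype(np.uint8);b[:180]=0;b[330:]=0;b[:,:230]=0;b[:,390:]=0
n,L,st,ce=cv2.connectedComponentsWithStats(b)
K,W=d['K'],d['W']
for i in range(1,n):
    if st[i,4]<200: continue
    v,u=np.nonzero(L==i); ray=np.stack([(u-K[0,2])/K[0,0],(v-K[1,2])/K[1,1],np.ones(len(u))],-1)@W[:3,:3].T
    for h in (.058,.0): X=W[:3,3]+ray*((h-W[2,3])/ray[:,2])[:,None]; print(ce[i].round(),h,rect(X[:,:2]))
```

```text
back x 15 [-0.3  0.   4.3  8.8  9.3]
back x 60 [-0.5 -0.3  4.1  8.8  9.3]
back x 120 [-0.8 -0.5  3.9  8.6  9.1]
side y -150 [-9.6 -9.  -3.9 -0.3  0.6]
side y -100 [-9.8 -9.2 -4.3  0.1  0.5]
side y -50 [-10.1  -9.4  -3.7   0.1   0.7]
rail x 15 300 [-122.4 -121.9 -116.5 -111.3 -110.7]
rail x 70 375 [-122.6 -121.9 -116.4 -111.3 -110.8]
rail x 130 405 [-122.8 -122.2 -116.9 -111.5 -111. ]
rail y [  7.4  16.1 106.8 184.5 367.7]
[293. 232.] 0.058 (array([578.9, 249.6]), array([92.5, 37.9]), 9.5)
[293. 232.] 0.0 (array([589.6, 253. ]), array([97.6, 40. ]), 9.5)
[332. 232.] 0.058 (array([577. , 152.7]), array([92.1, 37.6]), 2.2)
[332. 232.] 0.0 (array([587.6, 150.8]), array([97.2, 39.6]), 2.2)
[252. 236.] 0.058 (array([572.7, 352.3]), array([90.3, 39.5]), -10.6)
[252. 236.] 0.0 (array([583. , 361.4]), array([95.2, 41.7]), -10.6)
```

Measured: tray corner at (0.689,-0.184), yaw about 9.5°, rail x≈-116.6 mm, so the gap is about 16–17 mm. Cartons A (0.579,0.151), B (0.579,0.250) and C (0.573,0.352). Starting with A.

```bash
cat >> h.py <<'E'
C0=np.array([.6889,-.1844]);TY=9.5
def tr(x,y):  # tray mm -> world m
    a=np.radians(TY); return (C0+np.array([np.cos(a)*x-np.sin(a)*y,np.sin(a)*x+np.cos(a)*y])/1000).round(4)
E
python3 - <<'E'
from h import *
t=tr(-50,45)
go((.578,.151,.14,182.5),(.578,.151,.022,182.5),(.578,.151,.13,182.5),(*t,.13,189.5),(*t,.031,189.5))
E
```

```text
t 3.2 tcp [ 0.5794 -0.001   0.3803] psi 99.21 tilt [ 0.0003 -0.0001] F [ 0.5 -0.6  0.7] w 0.0598
(0.578, 0.151, 0.14, 182.5) -> [0.1503 0.0229 0.2403] rz -1.4537
(0.578, 0.151, 0.022, 182.5) -> [0.    0.    0.118] rz -0.0
(0.578, 0.151, 0.13, 182.5) -> [ 0.     0.    -0.108] rz -0.0
(np.float64(0.6322), np.float64(-0.1483), 0.13, 189.5) -> [-0.0411 -0.3014 -0.    ] rz -0.1222
(np.float64(0.6322), np.float64(-0.1483), 0.031, 189.5) -> [0.    0.    0.099] rz -0.0
```

Call:
step_arm(
  motion=[
    [[0.7, 0.15, 0.023, 0.24, 0, 0, -1.454], [0.7, 0.15, 0.023, 0.24, 0, 0, -1.454], [0.7, 0.15, 0.023, 0.24, 0, 0, -1.454], [0.7, 0.15, 0.023, 0.24, 0, 0, -1.454], [0.7, 0.15, 0.023, 0.24, 0, 0, -1.454], [0.7, 0.15, 0.023, 0.24, 0, 0, -1.454], [0.7, 0.15, 0.023, 0.24, 0, 0, -1.454], [0.7, 0.15, 0.023, 0.24, 0, 0, -1.454], [0.7, 0.15, 0.023, 0.24, 0, 0, -1.454], [0.7, 0.15, 0.023, 0.24, 0, 0, -1.454]],
  ],
)

```text
t: 4.2
tcp_pos: [0.5782, 0.1512, 0.14]
ee_rot: [-0.0, -0.025, 1.0, -0.0]
contact_force: [0.4, 0.3, 0.2]
grip_width: 0.0592
```

Run:
```python
from h import *
go((.578,.151,.022,182.5))
im,z,K,W=cap('wrist'); save('w2',im); P=cloud(z,K,W)
I=im.astype(int);b=(I[...,2]>I[...,0]+40)&(I[...,2]>I[...,1]+25)&(P[...,2]>.05)&(P[...,2]<.062)
print(rect(P[b][:,:2]),b.sum())
```

```text
t 4.2 tcp [0.5782 0.1512 0.14  ] psi -177.15 tilt [-0.     -0.0001] F [0.4 0.3 0.2] w 0.0592
(0.578, 0.151, 0.022, 182.5) -> [ 2.00e-04 -1.00e-04  1.18e-01] rz 0.0062
(array([578.9, 249.7]), array([239.7,  99.4]), -87.9) 2664
```

Call:
step_arm(
  motion=[
    [[0.7, 0, 0, 0.05, 0, 0, 0.006], [0.7, 0, 0, 0.09, 0, 0, 0.006], [0.7, 0, 0, 0.118, 0, 0, 0.006], [0.7, 0, 0, 0.118, 0, 0, 0.006], [0.2, 0, 0, 0.118, 0, 0, 0.006], [0.2, 0, 0, 0.118, 0, 0, 0.006], [0.2, 0, 0, 0.118, 0, 0, 0.006], [0.2, 0, 0, 0.118, 0, 0, 0.006], [0.2, 0, 0, 0.118, 0, 0, 0.006], [0.2, 0, 0, 0.118, 0, 0, 0.006]],
  ],
  force=30,
)

```text
t: 5.25
tcp_pos: [0.5796, 0.1515, 0.0235]
ee_rot: [0.001, -0.02, 1.0, 0.0]
contact_force: [-0.6, -0.7, 6.4]
grip_width: 0.0396
```

Call:
step_arm(
  motion=[
    [[0.2, 0, 0, -0.02, 0, 0, 0], [0.2, 0, 0, -0.06, 0, 0, 0], [0.2, 0, 0, -0.108, 0, 0, 0], [0.2, -0.041, -0.301, -0.108, 0, 0, -0.122], [0.2, -0.041, -0.301, -0.108, 0, 0, -0.122], [0.2, -0.041, -0.301, -0.108, 0, 0, -0.122], [0.2, -0.041, -0.301, -0.108, 0, 0, -0.122], [0.2, -0.041, -0.301, -0.108, 0, 0, -0.122], [0.2, -0.041, -0.301, -0.108, 0, 0, -0.122], [0.2, -0.041, -0.301, -0.108, 0, 0, -0.122]],
  ],
)

```text
t: 6.25
tcp_pos: [0.6316, -0.1541, 0.1297]
ee_rot: [0.0, -0.077, 0.997, -0.001]
contact_force: [0.3, -0.1, -1.9]
grip_width: 0.0394
```

Run:
```python
from h import *
t=tr(-50,45)
go((*t,.13,189.5),(*t,.031,189.5),(*tr(-44,45),.031,189.5))
```

```text
t 6.2 tcp [ 0.6316 -0.1541  0.1297] psi -171.17 tilt [ 0.001  -0.0026] F [ 0.3 -0.1 -1.9] w 0.0394
(np.float64(0.6322), np.float64(-0.1483), 0.13, 189.5) -> [-0.0015  0.0057 -0.0003] rz -0.0117
(np.float64(0.6322), np.float64(-0.1483), 0.031, 189.5) -> [0.    0.    0.099] rz -0.0
(np.float64(0.6381), np.float64(-0.1473), 0.031, 189.5) -> [-0.006  0.    -0.   ] rz -0.0
```

Call:
step_arm(
  motion=[
    [[0.2, 0, 0, 0, 0, 0, 0], [0.2, 0, 0, 0.04, 0, 0, 0], [0.2, 0, 0, 0.07, 0, 0, 0], [0.2, 0, 0, 0.09, 0, 0, 0], [0.2, 0, 0, 0.098, 0, 0, 0], [0.2, 0, 0, 0.098, 0, 0, 0], [0.2, -0.002, 0, 0.098, 0, 0, 0], [0.2, -0.003, 0, 0.098, 0, 0, 0], [0.2, -0.004, 0, 0.098, 0, 0, 0], [0.2, -0.004, 0, 0.098, 0, 0, 0]],
  ],
)

```text
t: 7.25
tcp_pos: [0.6349, -0.1467, 0.0321]
ee_rot: [-0.0, -0.081, 0.997, 0.0]
contact_force: [-1.0, 1.0, -1.0]
grip_width: 0.0397
```

Run:
```python
from h import *
go((*tr(-44,45),.031,189.5))
im,z,K,W=cap('wrist'); save('w3',im)
```

```text
t 7.2 tcp [ 0.6349 -0.1467  0.0321] psi -170.74 tilt [-0.0003  0.0002] F [-1.  1. -1.] w 0.0397
(np.float64(0.6381), np.float64(-0.1473), 0.031, 189.5) -> [-0.0031 -0.0011  0.0011] rz -0.0042
```

View pics/w3.png

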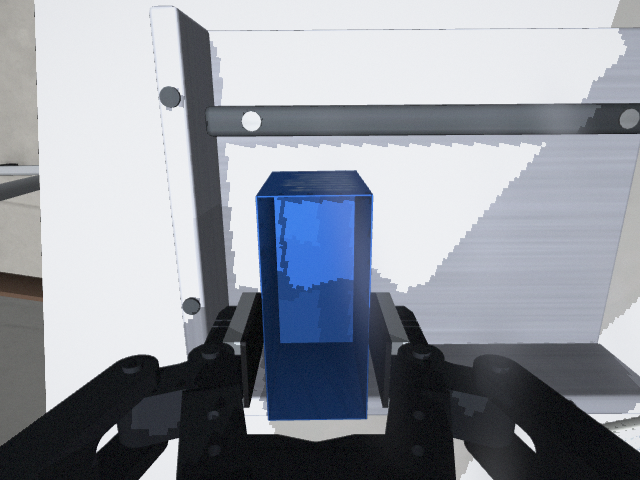

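The carton is held square in the tray, its front end at y≈172–195 in the picture. Next: press it to the back fence, release, and push it to the side fence with closed fingers.

Call:
step_arm(
  motion=[
    [[0.2, -0.002, 0, 0.001, 0, 0, 0], [0.2, -0.003, 0, 0.001, 0, 0, 0], [0.2, -0.004, 0, 0.001, 0, 0, 0], [0.2, -0.005, 0, 0.001, 0, 0, 0], [0.2, -0.005, 0, 0.001, 0, 0, 0], [0.2, -0.005, 0, 0.001, 0, 0, 0], [0.2, -0.005, 0, 0.001, 0, 0, 0], [0.2, -0.005, 0, 0.001, 0, 0, 0], [0.2, -0.005, 0, 0.001, 0, 0, 0], [0.2, -0.005, 0, 0.001, 0, 0, 0]],
  ],
)

```text
t: 8.3
tcp_pos: [0.6349, -0.1469, 0.0314]
ee_rot: [-0.004, -0.08, 0.997, -0.0]
contact_force: [-14.9, -1.7, 11.8]
grip_width: 0.0396
```

Call:
step_arm(
  motion=[
    [[0.6, 0, 0, 0, 0, 0, 0], [0.6, 0, 0, 0, 0, 0, 0], [0.6, 0, 0, 0, 0, 0, 0], [0.6, 0, 0, -0.04, 0, 0, 0], [0.6, 0, 0, -0.09, 0, 0, 0], [0, 0, 0.05, -0.09, 0, 0, 0], [0, 0, 0.05, -0.09, 0, 0, 0], [0, 0, 0.05, -0.04, 0, 0, 0], [0, 0, 0.05, 0, 0, 0, 0], [0, 0, 0.05, 0.004, 0, 0, 0]],
  ],
)

```text
t: 9.3
tcp_pos: [0.6273, -0.0955, 0.0214]
ee_rot: [-0.005, -0.081, 0.997, 0.002]
contact_force: [-0.7, -0.1, 0.2]
grip_width: 0.0003
```

Run:
```python
from h import *
go((*tr(-47,57),.035,189.5))
im,z,K,W=cap('wrist'); save('w4',im)
```

```text
t 9.3 tcp [ 0.6273 -0.0955  0.0214] psi -170.73 tilt [-0.0095  0.0026] F [-0.7 -0.1  0.2] w 0.0003
(np.float64(0.6331), np.float64(-0.1359), 0.035, 189.5) -> [ 0.0008 -0.0408 -0.0136] rz -0.0041
```

View pics/w4.png

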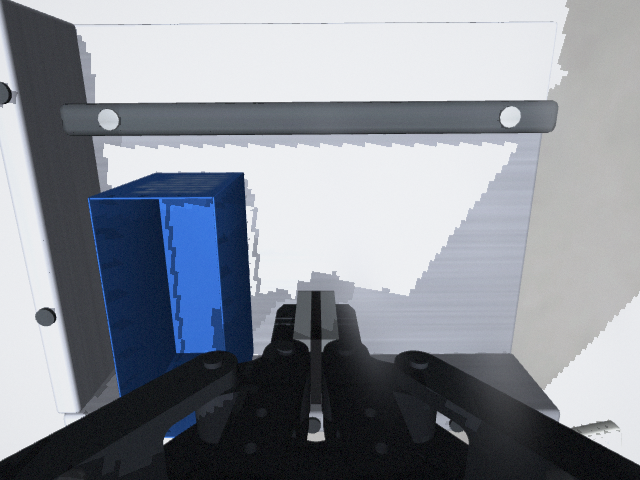

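Call:
step_arm(
  motion=[
    [[0, 0, 0, 0, 0, 0, 0], [0, 0, 0, 0, 0, 0, 0], [0, 0, 0, 0, 0, 0, 0], [0, 0, 0, 0, 0, 0, 0], [0, 0, -0.005, 0, 0, 0, 0], [0, 0, -0.01, 0, 0, 0, 0], [0, 0, -0.015, 0, 0, 0, 0], [0, 0, -0.02, 0, 0, 0, 0], [0, 0, -0.025, 0, 0, 0, 0], [0, 0, -0.03, 0, 0, 0, 0]],
  ],
)

```text
t: 10.35
tcp_pos: [0.6366, -0.1219, 0.0306]
ee_rot: [0.001, -0.082, 0.997, 0.005]
contact_force: [-12.4, 19.0, 36.6]
grip_width: 0.0003
```

Run:
```python
from h import *
go((*tr(-47,57),.035,189.5))
```

```text
t 10.3 tcp [ 0.6366 -0.1219  0.0306] psi -170.63 tilt [0.0011 0.0094] F [-12.4  19.   36.6] w 0.0003
(np.float64(0.6331), np.float64(-0.1359), 0.035, 189.5) -> [ 0.0057 -0.0133 -0.0044] rz -0.0023
```

The closed fingers' linkages catch the carton rim (F_z 36 N). I back off and push with the narrow side instead: jaws along the carton length, fingers part open.

Call:
step_arm(
  motion=[
    [[0, 0, 0.03, -0.01, 0, 0, 0], [0, 0, 0.03, -0.04, 0, 0, 0], [0, 0, 0.03, -0.1, 0, 0, 0], [0.4, 0, 0.03, -0.1, 0, 0, 0], [0.4, 0, 0.03, -0.1, 0, 0, 0], [0.4, 0, 0.03, -0.1, 0, 0, 0], [0.4, 0, 0.03, -0.1, 0, 0, 0], [0.4, 0, 0.03, -0.1, 0, 0, 0], [0.4, 0, 0.03, -0.1, 0, 0, 0], [0.4, 0, 0.03, -0.1, 0, 0, 0]],
  ],
)

```text
t: 11.35
tcp_pos: [0.6315, -0.0968, 0.1263]
ee_rot: [-0.001, -0.081, 0.997, 0.0]
contact_force: [-0.0, 0.7, 0.6]
grip_width: 0.0341
```

Run:
```python
from h import *
go((*tr(-52,100),.13,99.5),(*tr(-52,100),.032,99.5),(*tr(-52,54),.032,99.5))
im,z,K,W=cap('wrist'); save('w5',im); P=cloud(z,K,W)
I=im.astype(int);b=(I[...,2]>I[...,0]+40)&(I[...,2]>I[...,1]+25)&(P[...,2]>.056)&(P[...,2]<.072)
n,L,st,ce=cv2.connectedComponentsWithStats(b.astype(np.uint8))
a=np.radians(TY);Rt=np.array([[np.cos(a),np.sin(a)],[-np.sin(a),np.cos(a)]])
for i in range(1,n):
    if st[i,4]>150: Q=P[L==i]; print(st[i,4],rect((Q[:,:2]-C0)@Rt.T),'tray')
```

```text
t 11.3 tcp [ 0.6315 -0.0968  0.1263] psi -170.76 tilt [-0.0012  0.0003] F [-0.   0.7  0.6] w 0.0341
(np.float64(0.6211), np.float64(-0.0944), 0.13, 99.5) -> [ 0.0099  0.004  -0.0037] rz 1.5662
(np.float64(0.6211), np.float64(-0.0944), 0.032, 99.5) -> [0.    0.    0.098] rz -0.0
(np.float64(0.6287), np.float64(-0.1397), 0.032, 99.5) -> [-0.0459  0.     -0.    ] rz -0.0
2044 (array([-47. ,  45.1]), array([93. , 40.7]), 0.1) tray
```

View pics/w5.png

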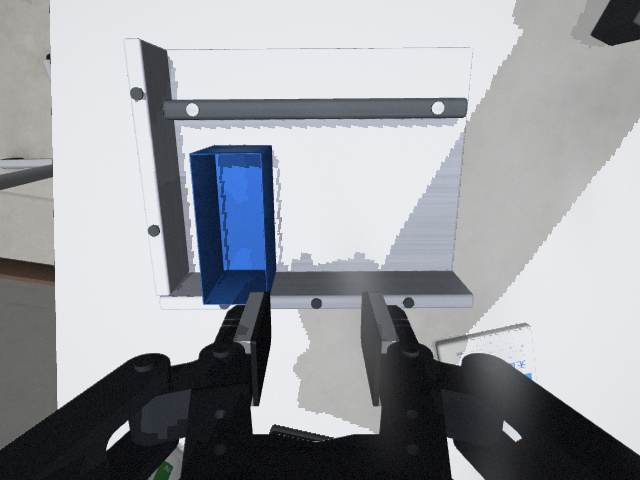

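The depth check puts the carton at tray (-47.0, 45.1) mm, square to 0.1°, flush with the back fence. Now the side push.

Call:
step_arm(
  motion=[
    [[0.4, 0.01, 0.01, -0.01, 0, 0, 1.566], [0.4, 0.01, 0.01, -0.01, 0, 0, 1.566], [0.4, 0.01, 0.01, -0.01, 0, 0, 1.566], [0.4, 0.01, 0.01, -0.01, 0, 0, 1.566], [0.4, 0.01, 0.01, -0.01, 0, 0, 1.566], [0.4, 0.01, 0.01, -0.01, 0, 0, 1.566], [0.4, 0.01, 0.01, -0.01, 0, 0, 1.566], [0.4, 0.01, 0.01, -0.01, 0, 0, 1.566], [0.4, 0.01, 0.01, -0.01, 0, 0, 1.566], [0.4, 0.01, 0.01, -0.01, 0, 0, 1.566]],
  ],
)

```text
t: 12.4
tcp_pos: [0.6204, -0.0886, 0.137]
ee_rot: [-0.0, 0.623, 0.782, -0.0]
contact_force: [0.4, -0.5, 0.1]
grip_width: 0.0342
```

Call:
step_arm(
  motion=[
    [[0.4, 0, 0, 0, 0, 0, 0.08], [0.4, 0, 0, 0, 0, 0, 0.08], [0.4, 0, 0, 0, 0, 0, 0.08], [0.4, 0, 0, 0, 0, 0, 0.08], [0.4, 0, 0, 0, 0, 0, 0.08], [0.4, 0, 0, 0, 0, 0, 0.08], [0.4, 0, 0, 0, 0, 0, 0.08], [0.4, 0, 0, 0, 0, 0, 0.08], [0.4, 0, 0, 0, 0, 0, 0.08], [0.4, 0, 0, 0, 0, 0, 0.08]],
  ],
)

```text
t: 13.4
tcp_pos: [0.6204, -0.0886, 0.137]
ee_rot: [-0.0, 0.651, 0.759, -0.0]
contact_force: [-0.2, 0.2, 1.1]
grip_width: 0.0342
```

Run:
```python
from h import *
go((*tr(-52,100),.034,99.5),(*tr(-52,53),.034,99.5))
```

```text
t 13.4 tcp [ 0.6204 -0.0886  0.137 ] psi 98.71 tilt [-0. -0.] F [-0.2  0.2  1.1] w 0.0342
(np.float64(0.6211), np.float64(-0.0944), 0.034, 99.5) -> [-0.0058 -0.0002  0.103 ] rz -0.0138
(np.float64(0.6289), np.float64(-0.1407), 0.034, 99.5) -> [-0.047   0.0001 -0.    ] rz -0.0
```

Call:
step_arm(
  motion=[
    [[0.4, -0.005, 0, 0.05, 0, 0, -0.014], [0.4, -0.005, 0, 0.09, 0, 0, -0.014], [0.4, -0.005, 0, 0.103, 0, 0, -0.014], [0.4, -0.012, 0, 0.103, 0, 0, -0.014], [0.4, -0.02, 0, 0.103, 0, 0, -0.014], [0.4, -0.028, 0, 0.103, 0, 0, -0.014], [0.4, -0.036, 0, 0.103, 0, 0, -0.014], [0.4, -0.042, 0, 0.103, 0, 0, -0.014], [0.4, -0.047, 0, 0.103, 0, 0, -0.014], [0.4, -0.047, 0, 0.103, 0, 0, -0.014]],
  ],
)

```text
t: 14.4
tcp_pos: [0.6279, -0.1361, 0.0344]
ee_rot: [0.0, 0.646, 0.763, 0.0]
contact_force: [0.1, 0.5, 1.4]
grip_width: 0.034
```

Run:
```python
from h import *
go((*tr(-52,53),.034,99.5))
```

```text
t 14.4 tcp [ 0.6279 -0.1361  0.0344] psi 99.45 tilt [ 0.0008 -0.0005] F [0.1 0.5 1.4] w 0.034
(np.float64(0.6289), np.float64(-0.1407), 0.034, 99.5) -> [-0.0047  0.0002  0.0004] rz -0.0008
```

Call:
step_arm(
  motion=[
    [[0.4, -0.002, 0, 0, 0, 0, 0], [0.4, -0.004, 0, 0, 0, 0, 0], [0.4, -0.006, 0, 0, 0, 0, 0], [0.4, -0.007, 0, 0, 0, 0, 0], [0.4, -0.007, 0, 0, 0, 0, 0], [0.4, -0.007, 0, 0, 0, 0, 0], [0.4, 0.003, 0, 0, 0, 0, 0], [0.4, 0.01, 0, -0.04, 0, 0, 0], [0.7, 0.05, 0, -0.09, 0, 0, 0], [0.7, 0.1, 0, -0.14, 0, 0, 0]],
  ],
)

```text
t: 15.4
tcp_pos: [0.6147, -0.0595, 0.1502]
ee_rot: [-0.0, 0.647, 0.763, 0.0]
contact_force: [0.0, 0.4, 1.0]
grip_width: 0.0597
```

```bash
cat >> h.py <<'E'
def cartons(n='wrist',zlo=.048,zhi=.075,amin=120,sv=None):
    im,z,K,W=cap(n); P=cloud(z,K,W)
    if sv: save(sv,im)
    I=im.astype(int);b=(I[...,2]>I[...,0]+40)&(I[...,2]>I[...,1]+25)&(P[...,2]>zlo)&(P[...,2]<zhi)
    k,L,st,ce=cv2.connectedComponentsWithStats(b.astype(np.uint8))
    a=np.radians(TY);Rt=np.array([[np.cos(a),np.sin(a)],[-np.sin(a),np.cos(a)]])
    for i in range(1,k):
        if st[i,4]>amin: Q=P[L==i]; print(ce[i].round(),st[i,4],'tray',rect((Q[:,:2]-C0)@Rt.T),'world',rect(Q[:,:2]),Q[:,2].mean().round(3))
E
python3 - <<'E'
from h import *
go((.579,.250,.13,189.5)); cartons()
E
```

```text
t 15.4 tcp [ 0.6147 -0.0595  0.1502] psi 99.41 tilt [-0.      0.0002] F [0.  0.4 1. ] w 0.0597
(0.579, 0.25, 0.13, 189.5) -> [0.3112 0.0154 0.0202] rz -1.5723
[633. 312.] 245 tray (array([165.8,  75.8]), array([16.1,  9.9]), 79.0) world (array([839.9, -82.3]), array([16.1,  9.9]), 88.5) 0.067
[308. 347.] 3056 tray (array([-45.6,  41.4]), array([95.5, 49.7]), -0.3) world (array([ 637.1, -151.1]), array([95.5, 49.7]), 9.2) 0.059
```

Call:
step_arm(
  motion=[
    [[0.7, 0.3, 0.015, -0.05, 0, 0, -1.57], [0.7, 0.3, 0.015, -0.05, 0, 0, -1.57], [0.7, 0.3, 0.015, -0.05, 0, 0, -1.57], [0.7, 0.3, 0.015, -0.05, 0, 0, -1.57], [0.7, 0.3, 0.015, -0.05, 0, 0, -1.57], [0.7, 0.3, 0.015, -0.05, 0, 0, -1.57], [0.7, 0.3, 0.015, -0.05, 0, 0, -1.57], [0.7, 0.3, 0.015, -0.05, 0, 0, -1.57], [0.7, 0.3, 0.015, -0.05, 0, 0, -1.57], [0.7, 0.3, 0.015, -0.05, 0, 0, -1.57]],
  ],
)

```text
t: 16.45
tcp_pos: [0.5794, 0.239, 0.1986]
ee_rot: [-0.0, -0.051, 0.999, -0.0]
contact_force: [0.2, -0.1, -0.1]
grip_width: 0.0601
```

Run:
```python
from h import *
go((.579,.250,.13,189.5)); cartons(zlo=.05,zhi=.066)
```

```text
t 16.4 tcp [0.5794 0.239  0.1986] psi -174.12 tilt [-0.0006 -0.0001] F [ 0.2 -0.1 -0.1] w 0.0601
(0.579, 0.25, 0.13, 189.5) -> [-0.0007  0.011   0.0686] rz -0.0632
[462. 221.] 932 tray (array([-24. , 549.2]), array([92.1, 41.4]), -19.6) world (array([574.6, 353.3]), array([92.1, 41.4]), -10.1) 0.056
```

Run:
```python
from h import *
cartons(zlo=.03,zhi=.09,sv='w6')
```

```text
[458. 230.] 1469 tray (array([-24. , 549.1]), array([92.3, 41.5]), -19.5) world (array([574.6, 353.2]), array([92.3, 41.5]), -10.0) 0.051
[314. 263.] 137 tray (array([  8.1, 430.3]), array([18.1,  9.5]), 50.1) world (array([625.8, 241.4]), array([18.1,  9.5]), 59.6) 0.05
```

View pics/w6.png

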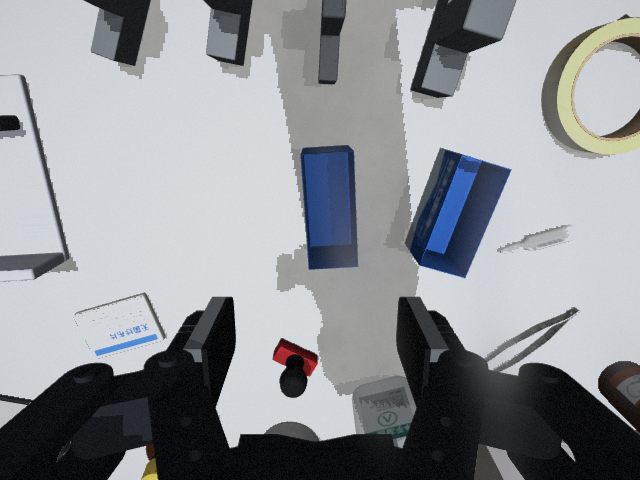

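B stands at (330,208), shaded, so my colour threshold missed it. C is at (460,213). Relaxing the mask.

```bash
sed -i 's/b=(I\[...,2\]>I\[...,0\]+40)&(I\[...,2\]>I\[...,1\]+25)&(P\[...,2\]>zlo)/b=(I[...,2]>1.6*I[...,0]+8)\&(I[...,2]>1.25*I[...,1]+5)\&(P[...,2]>zlo)/' h.py
python3 - <<'E'
from h import *
cartons(zlo=.05,zhi=.066)
E
```

```text
[319. 174.] 217 tray (array([-47.5, 445.7]), array([67.6, 39.7]), 0.2) world (array([568.5, 247.3]), array([67.6, 39.7]), 9.7) 0.057
[441. 220.] 746 tray (array([-24.2, 548.6]), array([92.4, 40.6]), -19.1) world (array([574.5, 352.6]), array([92.4, 40.6]), -9.6) 0.056
[500. 187.] 203 tray (array([-37.1, 574.5]), array([50.4,  4.4]), -15.9) world (array([557.5, 376.1]), array([50.4,  4.4]), -6.4) 0.056
```

Run:
```python
from h import *
t=tr(-50,85)
go((.580,.249,.022,189.5),(.580,.249,.13,189.5),(*t,.13,189.5),(*t,.031,189.5))
```

```text
t 16.6 tcp [0.5797 0.2386 0.1988] psi -174.68 tilt [-0.0005 -0.    ] F [ 0.8 -0.  -0.3] w 0.0602
(0.58, 0.249, 0.022, 189.5) -> [-0.0012  0.0104  0.1768] rz -0.073
(0.58, 0.249, 0.13, 189.5) -> [ 0.     0.    -0.108] rz -0.0
(np.float64(0.6256), np.float64(-0.1088), 0.13, 189.5) -> [ 0.0141 -0.3604 -0.    ] rz -0.0
(np.float64(0.6256), np.float64(-0.1088), 0.031, 189.5) -> [0.    0.    0.099] rz -0.0
```

Call:
step_arm(
  motion=[
    [[0.7, -0.001, 0.01, 0.03, 0, 0, -0.07], [0.7, -0.001, 0.01, 0.07, 0, 0, -0.07], [0.7, -0.001, 0.01, 0.12, 0, 0, -0.07], [0.7, -0.001, 0.01, 0.16, 0, 0, -0.07], [0.7, -0.001, 0.01, 0.176, 0, 0, -0.07], [0.7, -0.001, 0.01, 0.176, 0, 0, -0.07], [0.2, -0.001, 0.01, 0.176, 0, 0, -0.07], [0.2, -0.001, 0.01, 0.176, 0, 0, -0.07], [0.2, -0.001, 0.01, 0.176, 0, 0, -0.07], [0.2, -0.001, 0.01, 0.176, 0, 0, -0.07]],
  ],
)

```text
t: 17.6
tcp_pos: [0.5814, 0.2486, 0.0245]
ee_rot: [0.001, -0.082, 0.997, 0.0]
contact_force: [-0.5, 0.2, 1.9]
grip_width: 0.0396
```

Call:
step_arm(
  motion=[
    [[0.2, 0, 0, -0.02, 0, 0, 0], [0.2, 0, 0, -0.06, 0, 0, 0], [0.2, 0, 0, -0.108, 0, 0, 0], [0.2, 0.014, -0.36, -0.108, 0, 0, 0], [0.2, 0.014, -0.36, -0.108, 0, 0, 0], [0.2, 0.014, -0.36, -0.108, 0, 0, 0], [0.2, 0.014, -0.36, -0.108, 0, 0, 0], [0.2, 0.014, -0.36, -0.108, 0, 0, 0], [0.2, 0.014, -0.36, -0.108, 0, 0, 0], [0.2, 0.014, -0.36, -0.108, 0, 0, 0]],
  ],
)

```text
t: 18.6
tcp_pos: [0.6244, -0.1011, 0.1317]
ee_rot: [0.0, -0.082, 0.997, -0.0]
contact_force: [0.9, 0.0, -1.4]
grip_width: 0.0395
```

Call:
step_arm(
  motion=[
    [[0.2, 0, -0.01, 0, 0, 0, 0], [0.2, 0, -0.01, 0, 0, 0, 0], [0.2, 0, -0.01, 0, 0, 0, 0], [0.2, 0, -0.01, 0, 0, 0, 0], [0.2, 0, -0.01, 0, 0, 0, 0], [0.2, 0, -0.01, 0, 0, 0, 0], [0.2, 0, -0.01, 0, 0, 0, 0], [0.2, 0, -0.01, 0, 0, 0, 0], [0.2, 0, -0.01, 0, 0, 0, 0], [0.2, 0, -0.01, 0, 0, 0, 0]],
  ],
)

```text
t: 19.6
tcp_pos: [0.626, -0.1088, 0.1311]
ee_rot: [0.0, -0.083, 0.997, -0.0]
contact_force: [0.5, -0.1, -0.7]
grip_width: 0.0393
```

Run:
```python
from h import *
t=tr(-50,85)
go((*t,.031,189.5)); cartons(zlo=.06,zhi=.072); print('held'); cartons(zlo=.13,zhi=.19)
```

```text
t 19.6 tcp [ 0.626  -0.1088  0.1311] psi -170.53 tilt [ 0. -0.] F [ 0.5 -0.1 -0.7] w 0.0393
(np.float64(0.6256), np.float64(-0.1088), 0.031, 189.5) -> [4.000e-04 1.000e-04 1.001e-01] rz -0.0006
[227. 219.] 712 tray (array([-47.5,  45.2]), array([92.2, 40.1]), 0.1) world (array([ 634.6, -147.7]), array([92.2, 40.1]), 9.6) 0.065
held
[311. 321.] 10972 tray (array([-49.2,  83.5]), array([93.9, 42.1]), 0.3) world (array([ 626.6, -110.1]), array([93.9, 42.1]), 9.8) 0.152
```

Run:
```python
from h import *
im,z,K,W=cap('wrist'); im2=cap('side')[0]; save('w7',im)
c=cv2.resize(im2[170:240,290:390],(800,560),interpolation=cv2.INTER_CUBIC); save('s7',c)
```

```text
(no output)
```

View pics/w7.png

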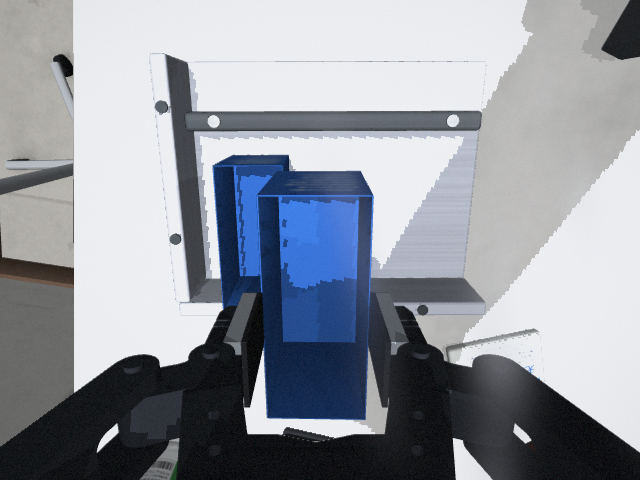

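The tray still shows A about 24 mm off the side fence, square and at the same spot. It was either knocked back or not really pushed. I set B beyond it at y≈112, then push both home together and watch the result.

Call:
step_arm(
  motion=[
    [[0.2, 0, 0.027, 0, 0, 0, 0], [0.2, 0, 0.027, 0, 0, 0, 0], [0.2, 0, 0.027, 0.04, 0, 0, 0], [0.2, 0, 0.027, 0.07, 0, 0, 0], [0.2, 0, 0.027, 0.09, 0, 0, 0], [0.2, 0, 0.027, 0.099, 0, 0, 0], [0.2, 0, 0.027, 0.099, 0, 0, 0], [0.2, -0.002, 0.027, 0.099, 0, 0, 0], [0.2, -0.003, 0.027, 0.099, 0, 0, 0], [0.2, -0.004, 0.027, 0.099, 0, 0, 0]],
  ],
)

```text
t: 20.8
tcp_pos: [0.6242, -0.0823, 0.0322]
ee_rot: [-0.001, -0.082, 0.997, -0.001]
contact_force: [-6.7, -2.2, 3.6]
grip_width: 0.0392
```

Call:
step_arm(
  motion=[
    [[0.6, 0, 0, 0, 0, 0, 0], [0.6, 0, 0, 0, 0, 0, 0], [0.6, 0, 0, 0, 0, 0, 0], [0.6, 0, 0, -0.04, 0, 0, 0], [0.6, 0, 0, -0.09, 0, 0, 0], [0.4, 0.005, 0.04, -0.11, 0, 0, 0.15], [0.4, 0.005, 0.055, -0.11, 0, 0, 0.3], [0.4, 0.005, 0.055, -0.11, 0, 0, 0.45], [0.4, 0.005, 0.055, -0.11, 0, 0, 0.6], [0.4, 0.005, 0.055, -0.11, 0, 0, 0.75]],
  ],
)

```text
t: 21.8
tcp_pos: [0.612, -0.0277, 0.1426]
ee_rot: [0.001, 0.291, 0.957, 0.0]
contact_force: [1.0, -0.3, 0.1]
grip_width: 0.0341
```

Call:
step_arm(
  motion=[
    [[0.4, 0, 0, 0, 0, 0, 0.82], [0.4, 0, 0, 0, 0, 0, 0.82], [0.4, 0, 0, 0, 0, 0, 0.82], [0.4, 0, 0, 0, 0, 0, 0.82], [0.4, 0, 0, 0, 0, 0, 0.82], [0.4, 0, 0, 0, 0, 0, 0.82], [0.4, 0, 0, 0, 0, 0, 0.82], [0.4, 0, 0, 0, 0, 0, 0.82], [0.4, 0, 0, 0, 0, 0, 0.82], [0.4, 0, 0, 0, 0, 0, 0.82]],
  ],
)

```text
t: 22.8
tcp_pos: [0.6116, -0.0281, 0.1421]
ee_rot: [0.0, 0.646, 0.763, 0.0]
contact_force: [0.7, 0.7, 0.1]
grip_width: 0.0335
```

Run:
```python
from h import *
go((*tr(-52,158),.034,99.5),(*tr(-52,97),.034,99.5)); cartons(zlo=.06,zhi=.072)
```

```text
t 22.8 tcp [ 0.6116 -0.0281  0.1421] psi 99.55 tilt [0.0002 0.    ] F [0.7 0.7 0.1] w 0.0335
(np.float64(0.6115), np.float64(-0.0371), 0.034, 99.5) -> [-0.0088 -0.0016  0.1081] rz 0.0008
(np.float64(0.6216), np.float64(-0.0973), 0.034, 99.5) -> [-0.061  0.    -0.   ] rz -0.0
[295. 284.] 515 tray (array([-60.7, 130.7]), array([65.6,  5.7]), 3.9) world (array([607.5, -65.5]), array([65.6,  5.7]), 13.4) 0.065
[316. 337.] 597 tray (array([-50.2,  91.2]), array([61.7,  2.6]), -0.8) world (array([ 624.3, -102.8]), array([61.7,  2.6]), 8.7) 0.064
[629. 359.] 260 tray (array([166.5,  75.6]), array([15.6, 11. ]), 73.7) world (array([840.6, -82.3]), array([15.6, 11. ]), 83.2) 0.067
[315. 369.] 671 tray (array([-50.2,  65.2]), array([70.4,  2.8]), 0.5) world (array([ 628.6, -128.4]), array([70.4,  2.8]), 10.0) 0.064
[317. 415.] 980 tray (array([-48.1,  26. ]), array([90.9, 12.3]), -6.7) world (array([ 637.2, -166.7]), array([90.9, 12.3]), 2.8) 0.064
```

Call:
step_arm(
  motion=[
    [[0.4, 0, 0, 0.05, 0, 0, 0], [0.4, 0, 0, 0.09, 0, 0, 0], [0.4, 0, 0, 0.108, 0, 0, 0], [0.4, -0.005, 0, 0.108, 0, 0, 0], [0.4, -0.012, 0, 0.108, 0, 0, 0], [0.4, -0.018, 0, 0.108, 0, 0, 0], [0.4, -0.024, 0, 0.108, 0, 0, 0], [0.4, -0.03, 0, 0.108, 0, 0, 0], [0.4, -0.035, 0, 0.108, 0, 0, 0], [0.4, -0.04, 0, 0.108, 0, 0, 0]],
  ],
)

```text
t: 23.85
tcp_pos: [0.6184, -0.068, 0.0345]
ee_rot: [0.0, 0.646, 0.763, 0.0]
contact_force: [-0.7, 4.6, 5.8]
grip_width: 0.0344
```

Run:
```python
from h import *
go((*tr(-52,95),.034,99.5)); cartons(zlo=.06,zhi=.072,sv='w8')
```

```text
t 23.9 tcp [ 0.6184 -0.068   0.0345] psi 99.5 tilt [0.0007 0.0003] F [-0.7  4.6  5.8] w 0.0344
(np.float64(0.6219), np.float64(-0.0993), 0.034, 99.5) -> [-0.0315 -0.0017  0.0005] rz 0.0
[217. 309.] 733 tray (array([-89.9, 124.1]), array([27.8, 13.4]), 51.7) world (array([579.8, -76.9]), array([27.8, 13.4]), 61.2) 0.065
[318. 300.] 986 tray (array([-47.6, 130.4]), array([37.8, 16.3]), -21.6) world (array([620.4, -63.7]), array([37.8, 16.3]), -12.1) 0.065
[424. 314.] 987 tray (array([ -6.5, 122.1]), array([34.9, 17.2]), -51.0) world (array([662.3, -65.1]), array([34.9, 17.2]), -41.5) 0.064
[316. 387.] 1379 tray (array([-50.1,  90.9]), array([44. ,  2.7]), -0.0) world (array([ 624.5, -103. ]), array([44. ,  2.7]), 9.5) 0.064
[316. 434.] 669 tray (array([-50.1,  65.2]), array([54.5,  2.9]), -0.0) world (array([ 628.8, -128.4]), array([54.5,  2.9]), 9.5) 0.062
```

View pics/w8.png

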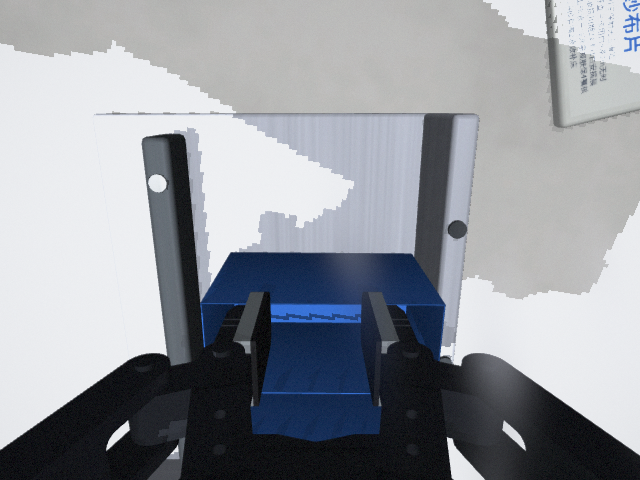

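Run:
```python
from h import *
im,z,K,W=cap('wrist'); P=cloud(z,K,W)
a=np.radians(TY);Rt=np.array([[np.cos(a),np.sin(a)],[-np.sin(a),np.cos(a)]])
for u,v in[(258,296),(260,300),(258,330),(265,380),(383,300),(380,330),(225,320),(150,370),(325,260),(325,280),(325,300),(325,312),(325,350),(325,390),(325,415)]:
    p=P[v,u]; print(u,v,((p[:2]-C0)@Rt.T*1000).round(1),round(p[2]*1000,1),im[v,u])
go((*tr(-52,150),.12,99.5))
```

```text
258 296 [-70.4 136.7] 75.7 [73 78 81]
260 300 [-69.3 136.7] 78.9 [70 73 77]
258 330 [-67.2 136.8] 99.4 [21 22 20]
265 380 [-71.4  90.4] 59.4 [25 47 90]
383 300 [-26.9 136.8] 78.9 [73 79 86]
380 330 [-30.9 136.4] 98.8 [68 74 85]
225 320 [-80.2 132.6] 85.5 [23 24 28]
150 370 [-91.1 137.7] 120.6 [13 18 22]
325 260 [-45.6 130.2] 21.3 [36 48 74]
325 280 [-46.1 130.6] 46.8 [31 50 85]
325 300 [-46.5 130.7] 66.2 [30 52 94]
325 312 [-45.1  97.3] 11.1 [ 56 113 213]
325 350 [-45.6  90.7] 37.0 [17 38 72]
325 390 [-46.3  91.6] 67.4 [19 46 89]
325 415 [-45.7  64.9] 50.1 [18 38 77]
t 23.9 tcp [ 0.6184 -0.0681  0.0345] psi 99.48 tilt [0.0006 0.0002] F [-0.1  0.3  2.8] w 0.0342
(np.float64(0.6129), np.float64(-0.045), 0.12, 99.5) -> [ 0.0237 -0.0017 -0.0855] rz -0.0004
```

Run:
```python
from h import *
d=np.load('w1.npz');c=r.capture('wrist');Tc=c['tool_from_camera']
for nm,z in(('w1 open.7',d['z']),('now .4',c['z_map'])):
    p=cloud(z,d['K'],Tc)   # tool coords
    m=(np.abs(p[...,0])<.06)&(p[...,2]<.004)&(np.abs(p[...,1])<.07)&(z>0.05)
    v,u=np.nonzero(m); i=np.argsort(-p[m][:,2])[:4000:400]
    print(nm,z.min(),[(int(u[j]),int(v[j]),(p[v[j],u[j]]*1000).round(0).tolist()) for j in i])
```

```text
w1 open.7 0.0 [(397, 316, [0.0, 30.0, -36.0]), (231, 315, [4.0, -30.0, -43.0]), (227, 301, [11.0, -30.0, -46.0]), (229, 335, [-1.0, -29.0, -48.0]), (405, 331, [2.0, 30.0, -51.0]), (414, 310, [11.0, 32.0, -53.0]), (211, 314, [11.0, -33.0, -55.0]), (408, 357, [-4.0, 30.0, -57.0]), (443, 331, [7.0, 40.0, -59.0]), (424, 323, [11.0, 33.0, -61.0])]
now .4 0.0 [(431, 171, [48.0, 50.0, 4.0]), (172, 156, [54.0, -61.0, 3.0]), (175, 190, [40.0, -61.0, 2.0]), (180, 246, [15.0, -61.0, 2.0]), (169, 146, [59.0, -61.0, 1.0]), (168, 152, [56.0, -61.0, 1.0]), (164, 148, [58.0, -63.0, 1.0]), (177, 284, [-3.0, -63.0, 0.0]), (152, 154, [55.0, -68.0, 0.0]), (167, 252, [12.0, -66.0, -0.0])]
```

The depth map puts the visible fingertips at z≈76 mm while the reported TCP is at 34 mm. So the real tips lie about 40 mm behind the reported TCP, and the push passed above the rim. I check this by touch: go down over free bed beside B.

Call:
step_arm(
  motion=[
    [[0.4, 0, 0, -0.03, 0, 0, 0], [0.4, 0.03, 0, -0.03, 0, 0, 0], [0.4, 0.04, 0, -0.03, 0, 0, 0], [0.4, 0.04, 0, 0, 0, 0, 0], [0.4, 0.04, 0, 0.02, 0, 0, 0], [0.4, 0.04, 0, 0.024, 0, 0, 0], [0.4, 0.04, 0, 0.027, 0, 0, 0], [0.4, 0.04, 0, 0.03, 0, 0, 0], [0.4, 0.04, 0, 0.03, 0, 0, 0], [0.4, 0.04, 0, 0.03, 0, 0, 0]],
  ],
)

```text
t: 25.0
tcp_pos: [0.6121, -0.0283, 0.0048]
ee_rot: [0.001, 0.646, 0.763, 0.0]
contact_force: [-0.5, 0.2, 0.2]
grip_width: 0.0341
```

Run:
```python
from h import *
go((*tr(-52,95),.0,99.5)); 
im,z,K,W=cap('wrist'); P=cloud(z,K,W)
a=np.radians(TY);Rt=np.array([[np.cos(a),np.sin(a)],[-np.sin(a),np.cos(a)]])
for v in range(270,310,5):
    p=P[v,258]; print(v,((p[:2]-C0)@Rt.T*1000).round(1),round(p[2]*1000,1),im[v,258])
```

```text
t 25.0 tcp [ 0.6121 -0.0283  0.0048] psi 99.51 tilt [ 0.0012 -0.0003] F [-0.5  0.2  0.2] w 0.0341
(np.float64(0.6219), np.float64(-0.0993), 0.0, 99.5) -> [-0.0716 -0.0021  0.0048] rz 0.0001
270 [-75.2 172. ] 8.5 [176 180 195]
275 [-75.3 169.7] 8.7 [175 180 194]
280 [-75.4 167.3] 8.6 [176 182 196]
285 [-75.3 165.3] 9.6 [176 182 195]
290 [-75.4 162.8] 9.5 [177 181 195]
295 [-70.2 177.2] 45.3 [70 74 77]
300 [-69.7 176.9] 48.9 [72 75 78]
305 [-69.  177.5] 53.9 [70 75 79]
```

Confirmed: no contact at TCP z=0.005 over the 0.008 bed. I take the true tips as about 40 mm short of the reported TCP, lower accordingly and push.

Call:
step_arm(
  motion=[
    [[0.4, 0, 0, 0.01, 0, 0, 0], [0.4, 0, 0, 0.017, 0, 0, 0], [0.4, -0.01, 0, 0.017, 0, 0, 0], [0.4, -0.016, 0, 0.017, 0, 0, 0], [0.4, -0.022, 0, 0.017, 0, 0, 0], [0.4, -0.027, 0, 0.017, 0, 0, 0], [0.4, -0.032, 0, 0.017, 0, 0, 0], [0.4, -0.036, 0, 0.017, 0, 0, 0], [0.4, -0.04, 0, 0.017, 0, 0, 0], [0.4, -0.044, 0, 0.017, 0, 0, 0]],
  ],
)

```text
t: 26.05
tcp_pos: [0.6189, -0.0716, -0.0128]
ee_rot: [-0.0, 0.646, 0.763, 0.0]
contact_force: [-0.3, 2.0, 1.3]
grip_width: 0.0337
```

Run:
```python
from h import *
go((*tr(-52,95),-.012,99.5)); cartons(zlo=.06,zhi=.072)
```

```text
t 26.1 tcp [ 0.6189 -0.0716 -0.0128] psi 99.52 tilt [0.0002 0.0003] F [-0.3  2.   1.3] w 0.0337
(np.float64(0.6219), np.float64(-0.0993), -0.012, 99.5) -> [-0.0278 -0.0016 -0.0008] rz 0.0004
[316. 428.] 2149 tray (array([-50.4, 107.9]), array([37.8,  3.3]), 0.8) world (array([621.4, -86.3]), array([37.8,  3.3]), 10.3) 0.063
[170. 468.] 365 tray (array([-93.1,  93.6]), array([15. ,  1.3]), -88.5) world (array([ 581.6, -107.4]), array([15. ,  1.3]), -79.0) 0.065
```

Call:
step_arm(
  motion=[
    [[0.4, -0.004, 0, 0, 0, 0, 0], [0.4, -0.008, 0, 0, 0, 0, 0], [0.4, -0.012, 0, 0, 0, 0, 0], [0.4, -0.016, 0, 0, 0, 0, 0], [0.4, -0.019, 0, 0, 0, 0, 0], [0.4, -0.022, 0, 0, 0, 0, 0], [0.4, -0.025, 0, 0, 0, 0, 0], [0.4, -0.027, 0, 0, 0, 0, 0], [0.4, -0.028, 0, 0, 0, 0, 0], [0.4, -0.028, 0, 0, 0, 0, 0]],
  ],
)

```text
t: 27.1
tcp_pos: [0.6229, -0.0973, -0.013]
ee_rot: [-0.001, 0.646, 0.764, 0.001]
contact_force: [-1.3, 7.4, 2.2]
grip_width: 0.034
```

Call:
step_arm(
  motion=[
    [[0.4, 0, 0, 0, 0, 0, 0], [0.4, 0.01, 0, 0, 0, 0, 0], [0.4, 0.02, 0, -0.04, 0, 0, 0], [0.7, 0.05, 0, -0.09, 0, 0, 0], [0.7, 0.09, 0, -0.14, 0, 0, 0], [0.7, 0.14, 0, -0.19, 0, 0, 0], [0.7, 0.19, 0, -0.24, 0, 0, 0], [0.7, 0.19, 0, -0.24, 0, 0, 0], [0.7, 0.19, 0, -0.24, 0, 0, 0], [0.7, 0.19, 0, -0.24, 0, 0, 0]],
  ],
)

```text
t: 28.1
tcp_pos: [0.5932, 0.0894, 0.2291]
ee_rot: [0.002, 0.645, 0.764, 0.001]
contact_force: [-0.3, -0.7, 0.4]
grip_width: 0.0595
```

Run:
```python
from h import *
go((.575,.353,.16,169.5)); cartons(zlo=.05,zhi=.075)
```

```text
t 28.1 tcp [0.5932 0.0894 0.2291] psi 99.65 tilt [ 0.0045 -0.0009] F [-0.3 -0.7  0.4] w 0.0595
(0.575, 0.353, 0.16, 169.5) -> [0.2629 0.0263 0.0691] rz -1.2191
[316. 415.] 2289 tray (array([-46.6,  64. ]), array([94. , 45.4]), -0.2) world (array([ 632.4, -129. ]), array([94. , 45.4]), 9.3) 0.059
```

Call:
step_arm(
  motion=[
    [[0.62, 0.263, 0.026, 0.069, 0, 0, -1.21], [0.62, 0.263, 0.026, 0.069, 0, 0, -1.21], [0.62, 0.263, 0.026, 0.069, 0, 0, -1.21], [0.62, 0.263, 0.026, 0.069, 0, 0, -1.21], [0.62, 0.263, 0.026, 0.069, 0, 0, -1.21], [0.62, 0.263, 0.026, 0.069, 0, 0, -1.21], [0.62, 0.263, 0.026, 0.069, 0, 0, -1.21], [0.62, 0.263, 0.026, 0.069, 0, 0, -1.21], [0.62, 0.263, 0.026, 0.069, 0, 0, -1.21], [0.62, 0.263, 0.026, 0.069, 0, 0, -1.21]],
  ],
)

```text
t: 29.15
tcp_pos: [0.5742, 0.3502, 0.1561]
ee_rot: [-0.001, 0.1, 0.995, -0.001]
contact_force: [0.6, -0.3, 0.1]
grip_width: 0.053
```

Run:
```python
from h import *
cartons(zlo=.05,zhi=.066,sv='w9')
t=tr(-50,127)
go((.575,.353,-.02,170),(.575,.353,.11,170),(*t,.11,189.5),(*t,-.011,189.5))
im,z,K,W=cap('wrist'); P=cloud(z,K,W)
```

```text
[311. 191.] 368 tray (array([-28.2, 550.8]), array([83.3, 39.7]), -19.7) world (array([570.1, 354.2]), array([83.3, 39.7]), -10.2) 0.058
[312. 283.] 211 tray (array([ 16.1, 526.7]), array([25.7,  6.6]), 55.6) world (array([617.9, 337.7]), array([25.7,  6.6]), 65.1) 0.056
t 29.2 tcp [0.5743 0.3505 0.1567] psi 168.6 tilt [-0.0017 -0.0012] F [-0.2  0.5 -1.4] w 0.053
(0.575, 0.353, -0.02, 170) -> [-0.0002  0.0026  0.1767] rz -0.0245
(0.575, 0.353, 0.11, 170) -> [ 0.    0.   -0.13] rz -0.0
(np.float64(0.6186), np.float64(-0.0674), 0.11, 189.5) -> [-0.1159 -0.4064 -0.    ] rz -0.3403
(np.float64(0.6186), np.float64(-0.0674), -0.011, 189.5) -> [0.    0.    0.121] rz -0.0
```

View pics/w9.png

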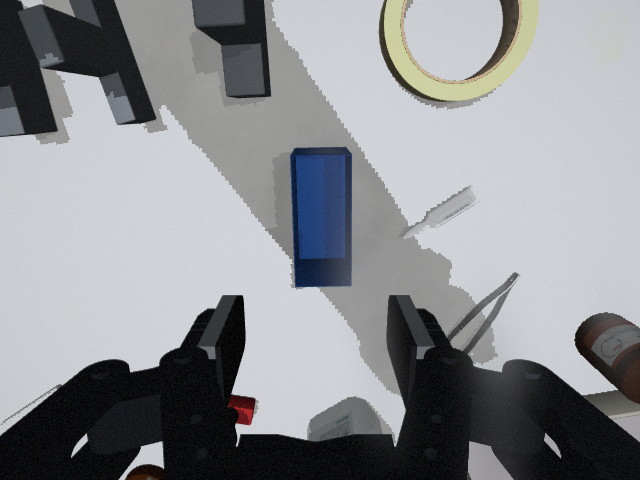

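C is centred between the fingers at (321,217); the ampoule at (440,213) and the tape are clear. Grasp and carry.

Call:
step_arm(
  motion=[
    [[0.62, 0, 0.003, 0.04, 0, 0, -0.024], [0.62, 0, 0.003, 0.08, 0, 0, -0.024], [0.62, 0, 0.003, 0.12, 0, 0, -0.024], [0.62, 0, 0.003, 0.155, 0, 0, -0.024], [0.62, 0, 0.003, 0.176, 0, 0, -0.024], [0.62, 0, 0.003, 0.176, 0, 0, -0.024], [0.2, 0, 0.003, 0.176, 0, 0, -0.024], [0.2, 0, 0.003, 0.176, 0, 0, -0.024], [0.2, 0, 0.003, 0.176, 0, 0, -0.024], [0.2, 0, 0.003, 0.176, 0, 0, -0.024]],
  ],
)

```text
t: 30.25
tcp_pos: [0.5757, 0.3553, -0.0165]
ee_rot: [0.001, 0.085, 0.996, 0.001]
contact_force: [0.4, 0.3, -1.4]
grip_width: 0.0409
```

Call:
step_arm(
  motion=[
    [[0.2, 0, 0, -0.03, 0, 0, 0], [0.2, 0, 0, -0.08, 0, 0, 0], [0.2, 0, 0, -0.13, 0, 0, 0], [0.2, -0.015, -0.045, -0.13, 0, 0, -0.04], [0.2, -0.03, -0.09, -0.13, 0, 0, -0.1], [0.2, -0.116, -0.406, -0.13, 0, 0, -0.34], [0.2, -0.116, -0.406, -0.13, 0, 0, -0.34], [0.2, -0.116, -0.406, -0.13, 0, 0, -0.34], [0.2, -0.116, -0.406, -0.13, 0, 0, -0.34], [0.2, -0.116, -0.406, -0.13, 0, 0, -0.34]],
  ],
)

```text
t: 31.25
tcp_pos: [0.6128, 0.012, 0.113]
ee_rot: [0.001, -0.085, 0.996, -0.0]
contact_force: [0.7, -0.7, -1.5]
grip_width: 0.0412
```

Run:
```python
from h import *
t=tr(-50,127)
go((*t,.11,189.5),(*t,-.011,189.5))
```

```text
t 31.2 tcp [0.6128 0.012  0.113 ] psi -170.3 tilt [ 0.0015 -0.0001] F [ 0.7 -0.7 -1.5] w 0.0412
(np.float64(0.6186), np.float64(-0.0674), 0.11, 189.5) -> [ 0.0077 -0.0792  0.003 ] rz 0.0034
(np.float64(0.6186), np.float64(-0.0674), -0.011, 189.5) -> [0.    0.    0.121] rz -0.0
```

Call:
step_arm(
  motion=[
    [[0.2, 0.008, -0.05, 0, 0, 0, 0], [0.2, 0.008, -0.079, 0, 0, 0, 0], [0.2, 0.008, -0.079, 0, 0, 0, 0], [0.2, 0.008, -0.079, 0, 0, 0, 0], [0.2, 0.008, -0.079, 0, 0, 0, 0], [0.2, 0.008, -0.079, 0, 0, 0, 0], [0.2, 0.008, -0.079, 0, 0, 0, 0], [0.2, 0.008, -0.079, 0, 0, 0, 0], [0.2, 0.008, -0.079, 0, 0, 0, 0], [0.2, 0.008, -0.079, 0, 0, 0, 0]],
  ],
)

```text
t: 32.25
tcp_pos: [0.618, -0.065, 0.1121]
ee_rot: [-0.0, -0.085, 0.996, -0.0]
contact_force: [-0.5, 0.3, -0.7]
grip_width: 0.0413
```

Run:
```python
from h import *
t=tr(-50,127)
go((*t,-.011,189.5)); cartons(zlo=.055,zhi=.075); print('held');cartons(zlo=.14,zhi=.21)
```

```text
t 32.2 tcp [ 0.618  -0.065   0.1121] psi -170.28 tilt [-0. -0.] F [-0.5  0.3 -0.7] w 0.0413
(np.float64(0.6186), np.float64(-0.0674), -0.011, 189.5) -> [-0.0002 -0.0024  0.1231] rz 0.0038
[145. 248.] 5802 tray (array([-47.3,  41.1]), array([93.7, 89. ]), 0.1) world (array([ 635.4, -151.7]), array([93.7, 89. ]), 9.6) 0.063
held
[315. 317.] 17950 tray (array([-50. , 128.1]), array([93.8, 51.9]), 0.2) world (array([618.4, -66.3]), array([93.8, 51.9]), 9.7) 0.167
```

Call:
step_arm(
  motion=[
    [[0.2, 0, 0, 0.04, 0, 0, 0.004], [0.2, 0, 0, 0.08, 0, 0, 0.004], [0.2, 0, 0, 0.108, 0, 0, 0.004], [0.2, 0, 0, 0.118, 0, 0, 0.004], [0.2, 0, 0, 0.123, 0, 0, 0.004], [0.2, 0, 0, 0.123, 0, 0, 0.004], [0.2, -0.002, 0, 0.123, 0, 0, 0.004], [0.2, -0.003, 0, 0.123, 0, 0, 0.004], [0.2, -0.004, 0, 0.123, 0, 0, 0.004], [0.2, -0.005, 0, 0.123, 0, 0, 0.004]],
  ],
)

```text
t: 33.35
tcp_pos: [0.6207, -0.0642, -0.0093]
ee_rot: [-0.002, -0.082, 0.997, 0.0]
contact_force: [-11.6, 1.6, 10.2]
grip_width: 0.0414
```

Call:
step_arm(
  motion=[
    [[0.56, 0, 0, 0, 0, 0, 0], [0.56, 0, 0, 0, 0, 0, 0], [0.56, 0, 0, 0, 0, 0, 0], [0.56, 0, 0, -0.04, 0, 0, 0], [0.56, 0, 0, -0.08, 0, 0, 0], [0.4, 0.005, 0.03, -0.12, 0, 0, 0.15], [0.4, 0.005, 0.045, -0.12, 0, 0, 0.3], [0.4, 0.005, 0.045, -0.12, 0, 0, 0.45], [0.4, 0.005, 0.045, -0.12, 0, 0, 0.6], [0.4, 0.005, 0.045, -0.12, 0, 0, 0.75]],
  ],
)

```text
t: 34.35
tcp_pos: [0.6118, -0.0208, 0.1112]
ee_rot: [0.002, 0.291, 0.957, 0.0]
contact_force: [0.5, -0.1, -0.1]
grip_width: 0.034
```

Call:
step_arm(
  motion=[
    [[0.4, 0, 0, 0, 0, 0, 0.82], [0.4, 0, 0, 0, 0, 0, 0.82], [0.4, 0, 0, 0, 0, 0, 0.82], [0.4, 0, 0, 0, 0, 0, 0.82], [0.4, 0, 0, 0, 0, 0, 0.82], [0.4, 0, 0, 0, 0, 0, 0.82], [0.4, 0, 0, 0, 0, 0, 0.82], [0.4, 0, 0, 0, 0, 0, 0.82], [0.4, 0, 0, 0, 0, 0, 0.82], [0.4, 0, 0, 0, 0, 0, 0.82]],
  ],
)

```text
t: 35.35
tcp_pos: [0.6108, -0.0209, 0.1094]
ee_rot: [0.0, 0.646, 0.764, 0.0]
contact_force: [0.0, 0.4, 0.1]
grip_width: 0.0341
```

Run:
```python
from h import *
go((*tr(-52,171),-.012,99.5),(*tr(-52,137),-.012,99.5)); cartons(zlo=.055,zhi=.075)
```

```text
t 35.4 tcp [ 0.6108 -0.0209  0.1094] psi 99.55 tilt [ 0.0004 -0.0001] F [0.  0.4 0.1] w 0.0341
(np.float64(0.6094), np.float64(-0.0243), -0.012, 99.5) -> [-0.0031 -0.0019  0.1214] rz 0.0008
(np.float64(0.615), np.float64(-0.0579), -0.012, 99.5) -> [-0.0341 -0.     -0.    ] rz -0.0
[311. 288.] 1346 tray (array([-47.4, 142.9]), array([92. , 15.1]), 0.5) world (array([618.5, -51.3]), array([92. , 15.1]), 10.0) 0.062
[316. 346.] 1100 tray (array([-49.8, 109.8]), array([55.5,  2.3]), -0.3) world (array([621.6, -84.4]), array([55.5,  2.3]), 9.2) 0.062
[316. 382.] 1354 tray (array([-49.8,  84.2]), array([66. ,  2.7]), 0.2) world (array([ 625.9, -109.6]), array([66. ,  2.7]), 9.7) 0.062
[316. 431.] 1247 tray (array([-49.7,  44.6]), array([84.7,  3.6]), 0.7) world (array([ 632.5, -148.6]), array([84.7,  3.6]), 10.2) 0.06
```

Call:
step_arm(
  motion=[
    [[0.4, 0, 0, 0.05, 0, 0, 0], [0.4, 0, 0, 0.1, 0, 0, 0], [0.4, 0, 0, 0.121, 0, 0, 0], [0.4, -0.006, 0, 0.121, 0, 0, 0], [0.4, -0.012, 0, 0.121, 0, 0, 0], [0.4, -0.018, 0, 0.121, 0, 0, 0], [0.4, -0.024, 0, 0.121, 0, 0, 0], [0.4, -0.029, 0, 0.121, 0, 0, 0], [0.4, -0.032, 0, 0.121, 0, 0, 0], [0.4, -0.035, 0, 0.121, 0, 0, 0]],
  ],
)

```text
t: 36.4
tcp_pos: [0.6168, -0.0555, -0.0114]
ee_rot: [0.0, 0.646, 0.763, 0.0]
contact_force: [0.8, 1.7, 0.0]
grip_width: 0.0341
```

Call:
step_arm(
  motion=[
    [[0.4, -0.002, 0, 0, 0, 0, 0], [0.4, -0.004, 0, 0, 0, 0, 0], [0.4, -0.004, 0, 0, 0, 0, 0], [0.4, -0.004, 0, 0, 0, 0, 0], [0.4, 0.01, 0, 0, 0, 0, 0], [0.4, 0.02, 0, -0.04, 0, 0, 0], [0.4, 0.05, 0, -0.09, 0, 0, 0], [0.4, 0.09, 0, -0.14, 0, 0, 0], [0.4, 0.09, 0, -0.19, 0, 0, 0], [0.4, 0.09, 0, -0.24, 0, 0, 0]],
  ],
)

```text
t: 37.4
tcp_pos: [0.6005, 0.0342, 0.2109]
ee_rot: [-0.0, 0.645, 0.764, -0.001]
contact_force: [0.9, -0.1, -0.9]
grip_width: 0.0338
```

Call:
step_arm(
  motion=[
    [[0.4, 0, 0, -0.03, 0, 0, 0], [0.4, 0, 0, -0.06, 0, 0, 0], [0.4, 0, 0, -0.06, 0, 0, 0], [0.4, 0, 0, -0.06, 0, 0, 0], [0.4, 0, 0, -0.06, 0, 0, 0], [0.4, 0, 0, -0.06, 0, 0, 0], [0.4, 0, 0, -0.06, 0, 0, 0], [0.4, 0, 0, -0.06, 0, 0, 0], [0.4, 0, 0, -0.06, 0, 0, 0], [0.4, 0, 0, -0.06, 0, 0, 0]],
  ],
)

```text
t: 38.4
tcp_pos: [0.6017, 0.0323, 0.2693]
ee_rot: [-0.0, 0.646, 0.763, -0.0]
contact_force: [-0.8, 0.1, 0.5]
grip_width: 0.0344
```

```bash
cat >> h.py <<'E'
def row(sv=None):
    im,z,K,W=cap('wrist'); P=cloud(z,K,W)
    if sv: save(sv,im)
    a=np.radians(TY);Rt=np.array([[np.cos(a),np.sin(a)],[-np.sin(a),np.cos(a)]])
    T=(P[...,:2]-C0)@Rt.T*1000; Z=P[...,2]
    I=im.astype(int);b=(I[...,2]>1.6*I[...,0]+8)&(I[...,2]>1.25*I[...,1]+5)&(Z>.0625)&(Z<.07)
    for x0 in range(-90,0,15):
        m=b&(T[...,0]>x0-7)&(T[...,0]<x0+8)&(T[...,1]>-5)&(T[...,1]<190); h=np.histogram(T[m][:,1],np.arange(-4,150,2))[0]
        print('x',x0,[(int(-4+2*i),int(k)) for i,k in enumerate(h) if k>2])
    for y0 in range(6,126,10):
        m=b&(T[...,1]>y0-5)&(T[...,1]<y0+5)&(T[...,0]>-130)&(T[...,0]<20); 
        rl=(Z>.0315)&(Z<.037)&(T[...,1]>y0-5)&(T[...,1]<y0+5)&(T[...,0]>-135)&(T[...,0]<-100)
        if m.sum()>5: print('y',y0,'x ends',np.percentile(T[m][:,0],[2,98]).round(1),'rail',np.percentile(T[rl][:,0],[3,97]).round(1) if rl.sum()>5 else None)
E
python3 - <<'E'
from h import *
go(); cartons(zlo=.06,zhi=.072,sv='w10'); row()
E
```

```text
t 38.4 tcp [0.6017 0.0323 0.2693] psi 99.51 tilt [-0.0002 -0.    ] F [-0.8  0.1  0.5] w 0.0344
[315. 353.] 1861 tray (array([-47.2,  63.1]), array([124.7,  92. ]), -89.6) world (array([ 631.9, -129.9]), array([124.7,  92. ]), -80.1) 0.065
[527. 339.] 121 tray (array([166.7,  75.7]), array([15.5, 10.2]), 74.2) world (array([840.8, -82.2]), array([15.5, 10.2]), 83.7) 0.067
x -90 [(0, 11), (2, 23), (10, 3), (40, 8), (42, 29), (44, 15), (46, 3), (54, 3), (82, 12), (84, 37), (96, 3), (102, 3), (108, 3), (116, 4), (122, 3), (124, 29)]
x -75 [(0, 13), (2, 33), (40, 14), (42, 38), (44, 17), (82, 14), (84, 48), (122, 3), (124, 39)]
x -60 [(0, 9), (2, 43), (40, 10), (42, 37), (44, 18), (82, 21), (84, 43), (124, 40)]
x -45 [(0, 9), (2, 42), (40, 12), (42, 31), (44, 22), (82, 30), (84, 37), (124, 38)]
x -30 [(0, 8), (2, 43), (40, 9), (42, 32), (44, 27), (82, 28), (84, 34), (124, 27)]
x -15 [(0, 4), (2, 47), (40, 8), (42, 37), (44, 22), (82, 27), (84, 31), (86, 3), (124, 9)]
y 6 x ends [-92.3  -1.5] rail None
y 16 x ends [-92.5  -1.4] rail None
y 26 x ends [-93.1  -1.1] rail None
y 36 x ends [-92.7  -1. ] rail None
y 46 x ends [-92.2  -2. ] rail None
y 56 x ends [-92.6  -1.5] rail None
y 66 x ends [-92.9 -92.6] rail None
y 76 x ends [-92.7 -92.4] rail None
y 86 x ends [-92.5  -8.2] rail None
y 96 x ends [-93.1 -92.9] rail None
y 106 x ends [-93.1 -92.8] rail None
y 116 x ends [-93.4 -92.9] rail [-121.7 -110.8]
```

View pics/w10.png

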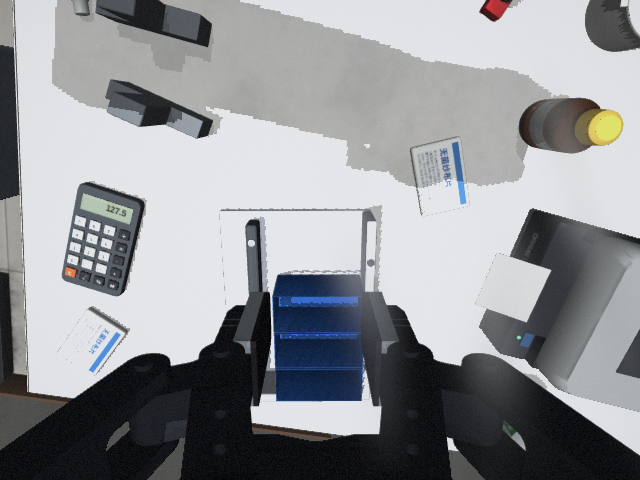

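The row checks tight and flush: rims at y≈0, 42, 84 and 126, and front ends at x≈-93 to -94 all along. Rail back face is at -110.8, so the gap is about 17 mm. Next, spacer_1 (the 14 mm one, near (0.44,0.235)).

Run:
```python
from h import *
go((.44,.235,.18,184))
```

```text
t 38.5 tcp [0.6017 0.0323 0.2694] psi 99.51 tilt [0. 0.] F [ 0.5 -1.1  0.1] w 0.0342
(0.44, 0.235, 0.18, 184) -> [ 0.2266 -0.126   0.0894] rz -1.4747
```

Call:
step_arm(
  motion=[
    [[0.5, 0.227, -0.126, 0.089, 0, 0, -1.475], [0.5, 0.227, -0.126, 0.089, 0, 0, -1.475], [0.5, 0.227, -0.126, 0.089, 0, 0, -1.475], [0.5, 0.227, -0.126, 0.089, 0, 0, -1.475], [0.5, 0.227, -0.126, 0.089, 0, 0, -1.475], [0.5, 0.227, -0.126, 0.089, 0, 0, -1.475], [0.5, 0.227, -0.126, 0.089, 0, 0, -1.475], [0.5, 0.227, -0.126, 0.089, 0, 0, -1.475], [0.5, 0.227, -0.126, 0.089, 0, 0, -1.475], [0.5, 0.227, -0.126, 0.089, 0, 0, -1.475]],
  ],
)

```text
t: 39.5
tcp_pos: [0.4399, 0.2356, 0.1806]
ee_rot: [0.0, -0.038, 0.999, 0.0]
contact_force: [0.8, -0.3, 0.2]
grip_width: 0.0431
```

Call:
step_arm(
  motion=[
    [[0.5, 0, 0, 0, 0, 0, 0], [0.5, 0, 0, 0, 0, 0, 0], [0.5, 0, 0, 0, 0, 0, 0], [0.5, 0, 0, 0, 0, 0, 0], [0.5, 0, 0, 0, 0, 0, 0], [0.5, 0, 0, 0, 0, 0, 0], [0.5, 0, 0, 0, 0, 0, 0], [0.5, 0, 0, 0, 0, 0, 0], [0.5, 0, 0, 0, 0, 0, 0], [0.5, 0, 0, 0, 0, 0, 0]],
  ],
)

```text
t: 40.5
tcp_pos: [0.4399, 0.2354, 0.1804]
ee_rot: [-0.0, -0.035, 0.999, 0.0]
contact_force: [-0.3, -0.8, -0.0]
grip_width: 0.0425
```

```bash
cat >> h.py <<'E'
def spacers(sv=None,region=((.36,.52),(.02,.40))):
    im,z,K,W=cap('wrist'); P=cloud(z,K,W)
    if sv: save(sv,im)
    (a,b),(c,d)=region; m=(P[...,0]>a)&(P[...,0]<b)&(P[...,1]>c)&(P[...,1]<d)
    for nm,lo,hi in(('foot',.036,.044),('top',.096,.104)):
        k,L,st,ce=cv2.connectedComponentsWithStats((m&(P[...,2]>lo)&(P[...,2]<hi)).astype(np.uint8))
        for i in range(1,k):
            if st[i,4]>150: Q=P[L==i]; print(nm,ce[i].round(),st[i,4],rect(Q[:,:2]))
E
python3 - <<'E'
from h import *
go(); spacers('w11')
E
```

```text
t 40.5 tcp [0.4399 0.2354 0.1804] psi -175.98 tilt [-0.  0.] F [-0.3 -0.8 -0. ] w 0.0425
foot [222. 179.] 1982 (array([431.8, 159.9]), array([90.3, 22.3]), -4.9)
foot [119. 189.] 1941 (array([441.6,  80.5]), array([90.8, 19.1]), -14.7)
foot [316. 170.] 775 (array([409.9, 232.8]), array([31.6, 13.6]), 3.8)
foot [434. 207.] 2465 (array([438.5, 326.3]), array([90.2, 26.5]), -8.9)
foot [315. 256.] 230 (array([478.4, 236.6]), array([13.7, 11. ]), -85.6)
top [199. 209.] 1588 (array([431.5, 160.1]), array([28.3, 22.1]), -5.8)
top [ 73. 215.] 1377 (array([441.3,  80.8]), array([28.3, 18.6]), -15.6)
top [315. 228.] 927 (array([438.9, 234.4]), array([28.2, 13.8]), 1.9)
top [458. 237.] 1780 (array([438.5, 326.5]), array([28.2, 26.4]), -9.0)
```

View pics/w11.png

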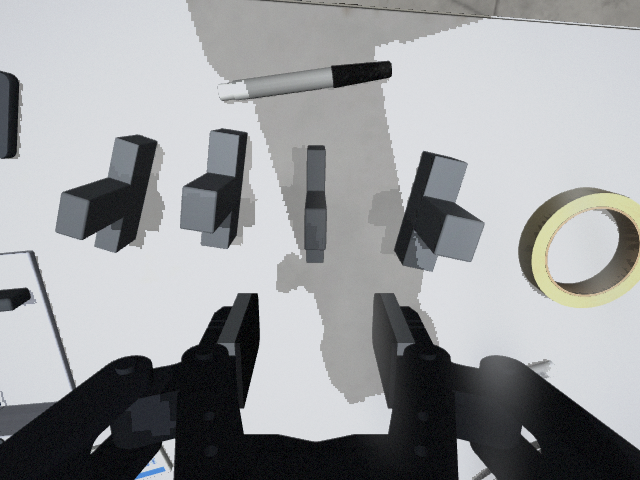

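The four grey spacers stand at (315,200) 14 mm, (105,190) 18 mm, (217,185) 22 mm and (440,210) 26 mm by measured thickness; no orange one is in view. Grasping the 14 mm one.

Run:
```python
from h import *
t=tr(-102.4,60)
go((.439,.2344,.030,183.4),(.439,.2344,.15,183.4),(*t,.15,99.5),(*t,.045,99.5))
```

```text
t 40.5 tcp [0.4399 0.2354 0.1804] psi -175.98 tilt [ 0. -0.] F [-0.1  0.3  0.3] w 0.0429
(0.439, 0.2344, 0.03, 183.4) -> [ 0.001  -0.0009  0.1504] rz 0.0108
(0.439, 0.2344, 0.15, 183.4) -> [ 0.    0.   -0.12] rz -0.0
(np.float64(0.578), np.float64(-0.1421), 0.15, 99.5) -> [-0.1164 -0.3841 -0.    ] rz 1.4643
(np.float64(0.578), np.float64(-0.1421), 0.045, 99.5) -> [0.    0.    0.105] rz -0.0
```

Call:
step_arm(
  motion=[
    [[0.5, 0.001, -0.001, 0.04, 0, 0, 0.01], [0.5, 0.001, -0.001, 0.08, 0, 0, 0.01], [0.5, 0.001, -0.001, 0.12, 0, 0, 0.01], [0.5, 0.001, -0.001, 0.15, 0, 0, 0.01], [0.5, 0.001, -0.001, 0.15, 0, 0, 0.01], [0, 0.001, -0.001, 0.15, 0, 0, 0.01], [0, 0.001, -0.001, 0.15, 0, 0, 0.01], [0, 0.001, -0.001, 0.15, 0, 0, 0.01], [0, 0.001, -0.001, 0.15, 0, 0, 0.01], [0, 0.001, -0.001, 0.15, 0, 0, 0.01]],
  ],
  force=40,
)

```text
t: 41.55
tcp_pos: [0.4407, 0.235, 0.0322]
ee_rot: [0.002, -0.03, 1.0, 0.001]
contact_force: [0.4, -0.3, 7.8]
grip_width: 0.0133
```

Call:
step_arm(
  motion=[
    [[0, 0, 0, 0, 0, 0, 0], [0, 0, 0, -0.02, 0, 0, 0], [0, 0, 0, -0.06, 0, 0, 0], [0, 0, 0, -0.12, 0, 0, 0], [0, 0, 0, -0.12, 0, 0, 0], [0, 0, 0, -0.12, 0, 0, 0.15], [0, 0, 0, -0.12, 0, 0, 0.3], [0, 0, 0, -0.12, 0, 0, 0.45], [0, 0, 0, -0.12, 0, 0, 0.6], [0, 0, 0, -0.12, 0, 0, 0.75]],
  ],
)

```text
t: 42.55
tcp_pos: [0.4388, 0.2343, 0.1504]
ee_rot: [0.0, 0.341, 0.94, -0.0]
contact_force: [0.0, -0.6, -0.9]
grip_width: 0.0134
```

Run:
```python
from h import *
t=tr(-102.4,60)
go((*t,.15,99.5),(*t,.045,99.5))
```

```text
t 42.5 tcp [0.4388 0.2343 0.1504] psi 140.12 tilt [-0. -0.] F [ 0.  -0.6 -0.9] w 0.0134
(np.float64(0.578), np.float64(-0.1421), 0.15, 99.5) -> [-0.3482 -0.1995  0.0004] rz 0.709
(np.float64(0.578), np.float64(-0.1421), 0.045, 99.5) -> [0.    0.    0.105] rz -0.0
```

Call:
step_arm(
  motion=[
    [[0, -0.348, -0.2, 0, 0, 0, 0.709], [0, -0.348, -0.2, 0, 0, 0, 0.709], [0, -0.348, -0.2, 0, 0, 0, 0.709], [0, -0.348, -0.2, 0, 0, 0, 0.709], [0, -0.348, -0.2, 0, 0, 0, 0.709], [0, -0.348, -0.2, 0, 0, 0, 0.709], [0, -0.348, -0.2, 0, 0, 0, 0.709], [0, -0.348, -0.2, 0, 0, 0, 0.709], [0, -0.348, -0.2, 0, 0, 0, 0.709], [0, -0.348, -0.2, 0, 0, 0, 0.709]],
  ],
)

```text
t: 43.55
tcp_pos: [0.5798, -0.1424, 0.1498]
ee_rot: [-0.001, 0.645, 0.764, -0.0]
contact_force: [0.2, 0.8, -1.9]
grip_width: 0.0138
```

Call:
step_arm(
  motion=[
    [[0, 0, 0, 0, 0, 0, 0], [0, 0, 0, 0, 0, 0, 0], [0, 0, 0, 0, 0, 0, 0], [0, 0, 0, 0, 0, 0, 0], [0, 0, 0, 0, 0, 0, 0], [0, 0, 0, 0, 0, 0, 0], [0, 0, 0, 0, 0, 0, 0], [0, 0, 0, 0, 0, 0, 0], [0, 0, 0, 0, 0, 0, 0], [0, 0, 0, 0, 0, 0, 0]],
  ],
)

```text
t: 44.55
tcp_pos: [0.5802, -0.1414, 0.1504]
ee_rot: [-0.0, 0.644, 0.765, 0.0]
contact_force: [-0.2, 0.2, -0.1]
grip_width: 0.0133
```

```bash
cat >> h.py <<'E'
def held(foot):  # foot = world z of spacer foot; strip top is foot+.04; tray coords of strip edges + yaw
    im,z,K,W=cap('wrist'); P=cloud(z,K,W); Z=P[...,2]
    a=np.radians(TY);Rt=np.array([[np.cos(a),np.sin(a)],[-np.sin(a),np.cos(a)]])
    T=(P[...,:2]-C0)@Rt.T
    I=im.astype(int);gr=(I.max(-1)-I.min(-1)<35)
    m=gr&(np.abs(Z-foot-.04)<.005)&(T[...,0]>-.16)&(T[...,0]<-.05)&(T[...,1]>-.02)&(T[...,1]<.15)
    k,L,st,ce=cv2.connectedComponentsWithStats(m.astype(np.uint8))
    for i in range(1,k):
        if st[i,4]>100: Q=T[L==i]; print('strip',ce[i].round(),st[i,4],rect(Q),'x pct',np.percentile(Q[:,0]*1000,[3,50,97]).round(1))
    return im
E
python3 - <<'E'
from h import *
t=tr(-102.4,60)
go((*t,.15,99.5),(*t,.045,99.5)); save('w12',held(.12))
E
```

```text
t 44.5 tcp [ 0.5802 -0.1414  0.1504] psi 99.85 tilt [0. 0.] F [-0.2  0.2 -0.1] w 0.0133
(np.float64(0.578), np.float64(-0.1421), 0.15, 99.5) -> [-0.0003 -0.0022  0.0004] rz 0.0061
(np.float64(0.578), np.float64(-0.1421), 0.045, 99.5) -> [0.    0.    0.105] rz -0.0
strip [316. 219.] 2676 (array([-100.3,   90. ]), array([32.5, 14. ]), -89.3) x pct [-106.7 -100.2  -93.7]
```

View pics/w12.png

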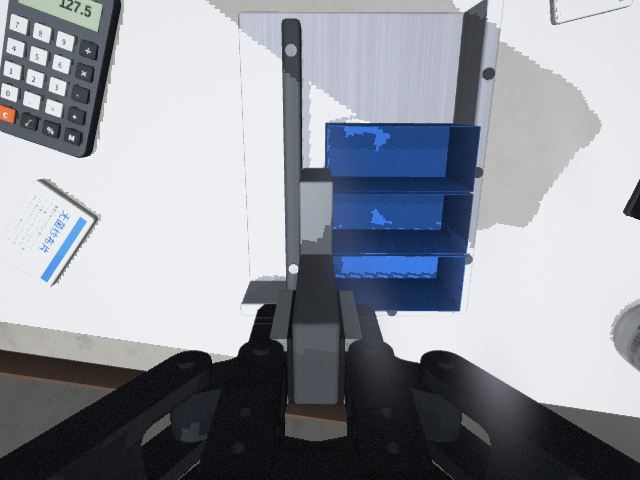

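Held spacer_1: strip centre at tray x=-100.3, yaw +0.7°. I correct 2 mm and 0.01 rad, then lower to just above the rims and check again.

Call:
step_arm(
  motion=[
    [[0, 0, -0.002, 0, 0, 0, 0.011], [0, 0, -0.002, 0.015, 0, 0, 0.011], [0, 0, -0.002, 0.03, 0, 0, 0.011], [0, 0, -0.002, 0.04, 0, 0, 0.011], [0, 0, -0.002, 0.04, 0, 0, 0.011], [0, 0, -0.002, 0.04, 0, 0, 0.011], [0, 0, -0.002, 0.04, 0, 0, 0.011], [0, 0, -0.002, 0.04, 0, 0, 0.011], [0, 0, -0.002, 0.04, 0, 0, 0.011], [0, 0, -0.002, 0.04, 0, 0, 0.011]],
  ],
)

```text
t: 45.6
tcp_pos: [0.5784, -0.1418, 0.1107]
ee_rot: [0.0, 0.648, 0.762, 0.0]
contact_force: [0.0, 0.3, -1.1]
grip_width: 0.0133
```

Run:
```python
from h import *
go((*tr(-102.4,60),.04,99.5)); held(.079); row()
```

```text
t 45.6 tcp [ 0.5784 -0.1418  0.1107] psi 99.22 tilt [ 0.0005 -0.0002] F [ 0.   0.3 -1.1] w 0.0133
(np.float64(0.578), np.float64(-0.1421), 0.04, 99.5) -> [-0.0002 -0.0004  0.0707] rz -0.0048
strip [316. 218.] 2648 (array([-101.8,   90. ]), array([32.7, 14. ]), -89.8) x pct [-108.3 -101.6  -95.3]
x -90 [(40, 31), (42, 64), (44, 27), (82, 67), (84, 55), (98, 3), (100, 4), (102, 8), (104, 7), (106, 8), (108, 8), (110, 8), (112, 7), (114, 9), (116, 7), (118, 9), (120, 8), (122, 8), (124, 41)]
x -75 [(40, 55), (42, 95), (44, 53), (82, 74), (84, 83), (124, 60)]
x -60 [(2, 87), (40, 64), (42, 87), (44, 55), (82, 78), (84, 97), (124, 59)]
x -45 [(0, 4), (2, 128), (40, 57), (42, 74), (44, 70), (82, 86), (84, 79), (124, 41)]
x -30 [(0, 4), (2, 132), (40, 30), (42, 93), (44, 70), (82, 88), (84, 80), (124, 30)]
x -15 [(0, 4), (2, 111), (40, 25), (42, 83), (44, 78), (82, 95), (84, 84), (124, 48)]
y 6 x ends [-61.1  -2.5] rail None
y 16 x ends [-1.6 -0.8] rail None
y 26 x ends [-1.8 -0.9] rail [-122.  -114.7]
y 36 x ends [-2.1 -1.2] rail [-122.4 -113.8]
y 46 x ends [-89.6  -6.7] rail [-122.2 -112.5]
y 56 x ends [-92.8  -1.2] rail [-121.9 -113. ]
y 66 x ends [-2.1 -0.8] rail [-122.3 -112.9]
y 76 x ends [-2.1 -0.8] rail [-122.1 -112.7]
y 86 x ends [-90.7  -2. ] rail [-122.4 -112.5]
y 96 x ends [-93.1  -1.5] rail [-122.1 -111.3]
y 106 x ends [-93.6  -1.6] rail [-122.5 -111.1]
y 116 x ends [-93.8  -1.6] rail [-122.2 -111. ]
```

Call:
step_arm(
  motion=[
    [[0, 0, -0.0006, 0.012, 0, 0, -0.002], [0, 0, -0.0006, 0.022, 0, 0, -0.002], [0, 0, -0.0006, 0.03, 0, 0, -0.002], [0, 0, -0.0006, 0.037, 0, 0, -0.002], [0, 0, -0.0006, 0.043, 0, 0, -0.002], [0, 0, -0.0006, 0.048, 0, 0, -0.002], [0, 0, -0.0006, 0.053, 0, 0, -0.002], [0, 0, -0.0006, 0.058, 0, 0, -0.002], [0, 0, -0.0006, 0.062, 0, 0, -0.002], [0, 0, -0.0006, 0.062, 0, 0, -0.002]],
  ],
)

```text
t: 46.7
tcp_pos: [0.5772, -0.1417, 0.0478]
ee_rot: [-0.0, 0.647, 0.762, -0.0]
contact_force: [0.1, 0.0, -1.0]
grip_width: 0.0135
```

Call:
step_arm(
  motion=[
    [[0, 0, 0, 0.002, 0, 0, 0], [0, 0, 0, 0.004, 0, 0, 0], [0, 0, 0, 0.006, 0, 0, 0], [0, 0, 0, 0.007, 0, 0, 0], [0, 0, 0, 0.008, 0, 0, 0], [0, 0, 0, 0.008, 0, 0, 0], [0, 0, 0, 0.008, 0, 0, 0], [0, 0, 0, 0.008, 0, 0, 0], [0, 0, 0, 0.008, 0, 0, 0], [0, 0, 0, 0.008, 0, 0, 0]],
  ],
)

```text
t: 47.7
tcp_pos: [0.5776, -0.1418, 0.0404]
ee_rot: [0.0, 0.647, 0.762, -0.0]
contact_force: [-1.1, 0.8, -1.1]
grip_width: 0.0136
```

Run:
```python
from h import *
go((*tr(-102.4,60),.04,99.5)); held(.009)
```

```text
t 47.7 tcp [ 0.5776 -0.1418  0.0404] psi 99.34 tilt [ 0. -0.] F [-1.1  0.8 -1.1] w 0.0136
(np.float64(0.578), np.float64(-0.1421), 0.04, 99.5) -> [-0.0003  0.0004  0.0004] rz -0.0028
strip [316. 218.] 2672 (array([-102.7,   90. ]), array([32.8, 14. ]), -89.6) x pct [-109.1 -102.4  -96.1]
strip [310. 413.] 675 (array([-104.9,   -4.1]), array([24.5, 10.8]), 0.9) x pct [-116.5 -105.8  -93.2]
```

Spacer_1 stands down on the bed (TCP z 0.0404, expected 0.0402; no side load). Lift it out and return it to its old place.

Call:
step_arm(
  motion=[
    [[0, 0, 0, -0.02, 0, 0, 0], [0, 0, 0, -0.05, 0, 0, 0], [0, 0, 0, -0.09, 0, 0, 0], [0, 0, 0, -0.12, 0, 0, 0], [0, 0.04, 0, -0.12, 0, 0, 0], [0, 0.08, 0, -0.12, 0, 0, -0.1], [0, 0.13, 0, -0.12, 0, 0, -0.25], [0, 0.18, 0, -0.12, 0, 0, -0.4], [0, 0.23, 0, -0.12, 0, 0, -0.55], [0, 0.28, 0, -0.12, 0, 0, -0.7]],
  ],
)

```text
t: 48.75
tcp_pos: [0.5316, 0.1363, 0.1606]
ee_rot: [0.0, 0.344, 0.939, 0.0]
contact_force: [0.5, -0.5, -0.7]
grip_width: 0.0137
```

Run:
```python
from h import *
go((.439,.2344,.16,183.4),(.439,.2344,.033,183.4))
```

```text
t 48.8 tcp [0.5316 0.1363 0.1606] psi 139.78 tilt [0.0005 0.0001] F [ 0.5 -0.5 -0.7] w 0.0137
(0.439, 0.2344, 0.16, 183.4) -> [0.1341 0.0151 0.0006] rz -0.7613
(0.439, 0.2344, 0.033, 183.4) -> [0.    0.    0.127] rz -0.0
```

Call:
step_arm(
  motion=[
    [[0, 0.05, 0.006, 0, 0, 0, -0.15], [0, 0.1, 0.012, 0, 0, 0, -0.3], [0, 0.134, 0.015, 0, 0, 0, -0.45], [0, 0.134, 0.015, 0, 0, 0, -0.6], [0, 0.134, 0.015, 0, 0, 0, -0.761], [0, 0.134, 0.015, 0, 0, 0, -0.761], [0, 0.134, 0.015, 0.04, 0, 0, -0.761], [0, 0.134, 0.015, 0.08, 0, 0, -0.761], [0, 0.134, 0.015, 0.105, 0, 0, -0.761], [0, 0.134, 0.015, 0.115, 0, 0, -0.761]],
  ],
)

```text
t: 49.75
tcp_pos: [0.4382, 0.232, 0.043]
ee_rot: [-0.002, -0.025, 1.0, -0.001]
contact_force: [0.5, 0.5, -0.6]
grip_width: 0.0137
```

Call:
step_arm(
  motion=[
    [[0, 0, 0, 0.004, 0, 0, 0], [0, 0, 0, 0.008, 0, 0, 0], [0, 0, 0, 0.011, 0, 0, 0], [0, 0, 0, 0.013, 0, 0, 0], [0, 0, 0, 0.013, 0, 0, 0], [0, 0, 0, 0.013, 0, 0, 0], [0.5, 0, 0, 0.013, 0, 0, 0], [0.5, 0, 0, 0.013, 0, 0, 0], [0.5, 0, 0, 0.013, 0, 0, 0], [0.5, 0, 0, 0.013, 0, 0, 0]],
  ],
)

```text
t: 50.75
tcp_pos: [0.4402, 0.233, 0.0325]
ee_rot: [0.0, -0.027, 1.0, 0.0]
contact_force: [0.1, 0.3, 0.4]
grip_width: 0.0426
```

Call:
step_arm(
  motion=[
    [[0.5, 0, 0, -0.02, 0, 0, 0], [0.5, 0, 0, -0.06, 0, 0, 0], [0.5, 0, 0, -0.1, 0, 0, 0], [0.5, 0, 0, -0.147, 0, 0, 0], [0.5, 0.002, -0.05, -0.147, 0, 0, 0.1], [0.5, 0.004, -0.1, -0.147, 0, 0, 0.2], [0.5, 0.007, -0.154, -0.147, 0, 0, 0.316], [0.5, 0.007, -0.154, -0.147, 0, 0, 0.316], [0.5, 0.007, -0.154, -0.147, 0, 0, 0.316], [0.5, 0.007, -0.154, -0.147, 0, 0, 0.316]],
  ],
)

```text
t: 51.75
tcp_pos: [0.4413, 0.0795, 0.1794]
ee_rot: [-0.0, 0.131, 0.991, 0.0]
contact_force: [0.5, 0.1, -0.1]
grip_width: 0.0433
```

Run:
```python
from h import *
go((.4414,.0807,.030,165.3)); spacers()
```

```text
t 51.8 tcp [0.4413 0.0795 0.1794] psi 165.0 tilt [0.     0.0005] F [ 0.5  0.1 -0.1] w 0.0433
(0.4414, 0.0807, 0.03, 165.3) -> [0.0002 0.0012 0.1494] rz -0.0052
foot [629. 127.] 1799 (array([437.5, 320. ]), array([90.1, 16.1]), -8.2)
foot [510. 149.] 1829 (array([438.7, 231.8]), array([90.1, 14.8]), 3.1)
foot [413. 160.] 2174 (array([431.6, 159.6]), array([90.1, 22.3]), -4.9)
foot [317. 171.] 1008 (array([413.1,  87.6]), array([31.5, 17.9]), -14.3)
foot [317. 257.] 285 (array([479.4,  70.3]), array([16.9, 11.2]), 74.8)
top [557. 164.] 1200 (array([438.7, 231.9]), array([28.2, 14.8]), 4.0)
top [438. 183.] 1671 (array([431.6, 159.7]), array([28.3, 22.5]), -4.7)
top [318. 229.] 1198 (array([441.1,  80.3]), array([27.8, 17.5]), -15.2)
```

Call:
step_arm(
  motion=[
    [[0.5, 0, 0.001, 0.04, 0, 0, -0.003], [0.5, 0, 0.001, 0.08, 0, 0, -0.003], [0.5, 0, 0.001, 0.12, 0, 0, -0.003], [0.5, 0, 0.001, 0.149, 0, 0, -0.003], [0.5, 0, 0.001, 0.149, 0, 0, -0.003], [0.1, 0, 0.001, 0.149, 0, 0, -0.003], [0.1, 0, 0.001, 0.149, 0, 0, -0.003], [0.1, 0, 0.001, 0.149, 0, 0, -0.003], [0.1, 0, 0.001, 0.149, 0, 0, -0.003], [0.1, 0, 0.001, 0.149, 0, 0, -0.003]],
  ],
)

```text
t: 52.8
tcp_pos: [0.443, 0.08, 0.0318]
ee_rot: [0.001, 0.129, 0.992, 0.0]
contact_force: [-0.6, 0.2, 6.7]
grip_width: 0.0175
```

Call:
step_arm(
  motion=[
    [[0.1, 0, 0, 0, 0, 0, 0], [0.1, 0, 0, -0.02, 0, 0, 0], [0.1, 0, 0, -0.06, 0, 0, 0], [0.1, 0, 0, -0.12, 0, 0, 0], [0.1, 0, 0, -0.12, 0, 0, 0], [0.1, 0, 0, -0.12, 0, 0, 0.14], [0.1, 0, 0, -0.12, 0, 0, 0.28], [0.1, 0, 0, -0.12, 0, 0, 0.42], [0.1, 0, 0, -0.12, 0, 0, 0.56], [0.1, 0, 0, -0.12, 0, 0, 0.7]],
  ],
)

```text
t: 53.8
tcp_pos: [0.4412, 0.0797, 0.1502]
ee_rot: [-0.0, 0.464, 0.886, -0.0]
contact_force: [1.0, 0.4, -1.4]
grip_width: 0.0175
```

Run:
```python
from h import *
t=tr(-102.6,60)
go((*t,.15,99.5))
```

```text
t 53.8 tcp [0.4412 0.0797 0.1502] psi 124.66 tilt [-0.0003 -0.0001] F [ 1.   0.4 -1.4] w 0.0175
(np.float64(0.5778), np.float64(-0.1422), 0.15, 99.5) -> [-2.602e-01 -1.390e-02  2.000e-04] rz 0.4392
```

Call:
step_arm(
  motion=[
    [[0.1, -0.26, -0.014, 0, 0, 0, 0.437], [0.1, -0.26, -0.014, 0, 0, 0, 0.437], [0.1, -0.26, -0.014, 0, 0, 0, 0.437], [0.1, -0.26, -0.014, 0, 0, 0, 0.437], [0.1, -0.26, -0.014, 0, 0, 0, 0.437], [0.1, -0.26, -0.014, 0, 0, 0, 0.437], [0.1, -0.26, -0.014, 0, 0, 0, 0.437], [0.1, -0.26, -0.014, 0.02, 0, 0, 0.437], [0.1, -0.26, -0.014, 0.04, 0, 0, 0.437], [0.1, -0.26, -0.014, 0.04, 0, 0, 0.437]],
  ],
)

```text
t: 54.8
tcp_pos: [0.5758, -0.1385, 0.1077]
ee_rot: [-0.003, 0.642, 0.766, -0.001]
contact_force: [-0.7, 0.7, -1.0]
grip_width: 0.0173
```

Call:
step_arm(
  motion=[
    [[0.1, 0, 0, 0, 0, 0, 0], [0.1, 0, 0, 0, 0, 0, 0], [0.1, 0, 0, 0, 0, 0, 0], [0.1, 0, 0, 0, 0, 0, 0], [0.1, 0, 0, 0, 0, 0, 0], [0.1, 0, 0, 0, 0, 0, 0], [0.1, 0, 0, 0, 0, 0, 0], [0.1, 0, 0, 0, 0, 0, 0], [0.1, 0, 0, 0, 0, 0, 0], [0.1, 0, 0, 0, 0, 0, 0]],
  ],
)

```text
t: 55.8
tcp_pos: [0.5792, -0.1412, 0.1103]
ee_rot: [-0.0, 0.643, 0.766, -0.0]
contact_force: [-0.3, 0.3, -1.4]
grip_width: 0.0176
```

Run:
```python
from h import *
go((*tr(-102.6,60),.04,99.5)); held(.079); row()
```

```text
t 55.8 tcp [ 0.5792 -0.1412  0.1103] psi 99.97 tilt [-0.0001  0.0001] F [-0.3  0.3 -1.4] w 0.0176
(np.float64(0.5778), np.float64(-0.1422), 0.04, 99.5) -> [-0.0007 -0.0016  0.0703] rz 0.0082
strip [315. 218.] 3415 (array([-101.3,   90.5]), array([32.6, 18.1]), -89.2) x pct [-109.6 -101.3  -92.9]
x -90 [(40, 16), (42, 30), (44, 19), (82, 31), (114, 55)]
x -75 [(40, 52), (42, 88), (44, 47), (82, 86), (114, 59)]
x -60 [(0, 3), (2, 34), (40, 47), (42, 89), (44, 53), (82, 81), (114, 54)]
x -45 [(0, 3), (2, 124), (40, 64), (42, 83), (44, 57), (82, 80), (112, 29), (114, 28)]
x -30 [(0, 4), (2, 123), (40, 49), (42, 85), (44, 74), (82, 79), (112, 53)]
x -15 [(0, 3), (2, 113), (40, 29), (42, 91), (44, 66), (82, 98), (112, 56), (114, 18), (116, 20), (118, 22), (120, 20), (122, 21), (124, 21), (126, 19), (128, 21), (130, 19), (132, 21), (134, 25), (136, 21), (138, 19), (140, 22), (142, 22), (144, 23), (146, 22)]
y 6 x ends [-55.   -1.5] rail None
y 16 x ends [-2.  -0.7] rail None
y 26 x ends [-1.9 -0.9] rail [-122.  -116.7]
y 36 x ends [-38.8  -1.3] rail [-122.5 -115.6]
y 46 x ends [-85.3  -6.6] rail [-122.4 -114.6]
y 56 x ends [-2.2 -0.9] rail [-122.2 -114.6]
y 66 x ends [-1.9 -1.2] rail [-122.  -115.1]
y 76 x ends [-2.2 -0.6] rail [-122.6 -115. ]
y 86 x ends [-86.5  -3.3] rail [-122.4 -114.9]
y 116 x ends [-100.7   -9.2] rail [-122.6 -111.3]
```

Spacer_2 is held over the mouth. The third carton has been knocked about 28 mm along +y (rims at 114 and ~152), clear of this spacer. The two cartons still flush define the gap, so I finish this trial gently and mend the row afterwards.

Call:
step_arm(
  motion=[
    [[0.1, 0, -0.0012, 0, 0, 0, 0.013], [0.1, 0, -0.0012, 0.005, 0, 0, 0.013], [0.1, 0, -0.0012, 0.01, 0, 0, 0.013], [0.1, 0, -0.0012, 0.013, 0, 0, 0.013], [0.1, 0, -0.0012, 0.016, 0, 0, 0.013], [0.1, 0, -0.0012, 0.019, 0, 0, 0.013], [0.1, 0, -0.0012, 0.019, 0, 0, 0.013], [0.1, 0, -0.0012, 0.019, 0, 0, 0.013], [0.1, 0, -0.0012, 0.019, 0, 0, 0.013], [0.1, 0, -0.0012, 0.019, 0, 0, 0.013]],
  ],
)

```text
t: 56.9
tcp_pos: [0.5776, -0.1413, 0.0913]
ee_rot: [-0.0, 0.648, 0.762, -0.0]
contact_force: [-2.9, -0.5, -1.3]
grip_width: 0.0172
```

Run:
```python
from h import *
go((*tr(-102.6,60),.04,99.5)); held(.060)
```

```text
t 56.9 tcp [ 0.5776 -0.1413  0.0913] psi 99.22 tilt [-0.001   0.0001] F [-2.9 -0.5 -1.3] w 0.0172
(np.float64(0.5778), np.float64(-0.1422), 0.04, 99.5) -> [-0.0009  0.0001  0.0513] rz -0.0048
strip [315. 218.] 3429 (array([-102.6,   90.7]), array([32.8, 18.1]), 89.9) x pct [-111.  -102.6  -94.1]
```

Call:
step_arm(
  motion=[
    [[0.1, 0, -0.0006, 0.004, 0, 0, -0.003], [0.1, 0, -0.0006, 0.008, 0, 0, -0.003], [0.1, 0, -0.0006, 0.012, 0, 0, -0.003], [0.1, 0, -0.0006, 0.016, 0, 0, -0.003], [0.1, 0, -0.0006, 0.02, 0, 0, -0.003], [0.1, 0, -0.0006, 0.023, 0, 0, -0.003], [0.1, 0, -0.0006, 0.023, 0, 0, -0.003], [0.1, 0, -0.0006, 0.023, 0, 0, -0.003], [0.1, 0, -0.0006, 0.023, 0, 0, -0.003], [0.1, 0, -0.0006, 0.023, 0, 0, -0.003]],
  ],
)

```text
t: 57.95
tcp_pos: [0.5775, -0.1414, 0.0684]
ee_rot: [-0.0, 0.647, 0.763, 0.0]
contact_force: [-1.4, -1.0, -1.8]
grip_width: 0.0175
```

Call:
step_arm(
  motion=[
    [[0.1, 0, 0, 0.001, 0, 0, 0], [0.1, 0, 0, 0.002, 0, 0, 0], [0.1, 0, 0, 0.003, 0, 0, 0], [0.1, 0, 0, 0.004, 0, 0, 0], [0.1, 0, 0, 0.004, 0, 0, 0], [0.1, 0, 0, 0.004, 0, 0, 0], [0.1, 0, 0, 0.004, 0, 0, 0], [0.1, 0, 0, 0.004, 0, 0, 0], [0.1, 0, 0, 0.004, 0, 0, 0], [0.1, 0, 0, 0.004, 0, 0, 0]],
  ],
)

```text
t: 58.95
tcp_pos: [0.5776, -0.1416, 0.0648]
ee_rot: [0.0, 0.647, 0.763, -0.0]
contact_force: [-2.7, -0.3, 5.2]
grip_width: 0.0178
```

Run:
```python
from h import *
go((*tr(-102.6,60),.04,99.5)); held(.033)
```

```text
t 59.0 tcp [ 0.5776 -0.1416  0.0648] psi 99.4 tilt [ 0.0003 -0.0003] F [-2.7 -0.3  5.2] w 0.0178
(np.float64(0.5778), np.float64(-0.1422), 0.04, 99.5) -> [-0.0006  0.0001  0.0248] rz -0.0017
strip [315. 218.] 3416 (array([-102.7,   90.4]), array([32.6, 18.1]), -89.9) x pct [-111.2 -102.8  -94.3]
```

Contact at foot z≈0.033, which is the rail top: F_z rose by about 7 N. One small further press shows whether it yields.

Call:
step_arm(
  motion=[
    [[0.1, 0, 0, 0.001, 0, 0, 0], [0.1, 0, 0, 0.002, 0, 0, 0], [0.1, 0, 0, 0.003, 0, 0, 0], [0.1, 0, 0, 0.003, 0, 0, 0], [0.1, 0, 0, 0.003, 0, 0, 0], [0.1, 0, 0, 0.003, 0, 0, 0], [0.1, 0, 0, 0.003, 0, 0, 0], [0.1, 0, 0, 0.003, 0, 0, 0], [0.1, 0, 0, 0.003, 0, 0, 0], [0.1, 0, 0, 0.003, 0, 0, 0]],
  ],
)

```text
t: 60.0
tcp_pos: [0.5777, -0.1417, 0.0644]
ee_rot: [0.001, 0.647, 0.763, 0.0]
contact_force: [-9.1, 2.0, 23.1]
grip_width: 0.0174
```

Run:
```python
from h import *
go((*tr(-102.6,60),.04,99.5)); held(.033)
```

```text
t 60.0 tcp [ 0.5777 -0.1417  0.0644] psi 99.41 tilt [ 0.0015 -0.0012] F [-9.1  2.  23.1] w 0.0174
(np.float64(0.5778), np.float64(-0.1422), 0.04, 99.5) -> [-0.0005  0.      0.0244] rz -0.0016
strip [315. 218.] 3412 (array([-102.6,   90.4]), array([32.7, 18.4]), -89.6) x pct [-111.2 -102.7  -94.4]
```

It doesn't go in: 23 N for 0.4 mm, consistent with the ~17 mm gap. Take spacer_2 back to the bench, then mend the third carton.

Call:
step_arm(
  motion=[
    [[0.1, 0, 0, -0.005, 0, 0, 0], [0.1, 0, 0, -0.015, 0, 0, 0], [0.1, 0, 0, -0.04, 0, 0, 0], [0.1, 0, 0, -0.08, 0, 0, 0], [0.1, 0, 0, -0.1, 0, 0, 0], [0.1, 0.03, -0.002, -0.1, 0, 0, 0], [0.1, 0.08, -0.005, -0.1, 0, 0, -0.1], [0.1, 0.13, -0.01, -0.1, 0, 0, -0.25], [0.1, 0.17, -0.02, -0.1, 0, 0, -0.4], [0.1, 0.2, -0.04, -0.1, 0, 0, -0.55]],
  ],
)

```text
t: 61.05
tcp_pos: [0.5062, 0.0519, 0.1617]
ee_rot: [0.001, 0.412, 0.911, 0.001]
contact_force: [0.5, -0.4, -0.8]
grip_width: 0.0175
```

Run:
```python
from h import *
go((.4414,.0807,.16,165.3),(.4414,.0807,.0325,165.3))
```

```text
t 61.0 tcp [0.5062 0.0519 0.1617] psi 131.37 tilt [0.0025 0.0014] F [ 0.5 -0.4 -0.8] w 0.0175
(0.4414, 0.0807, 0.16, 165.3) -> [ 0.0644 -0.0296  0.0017] rz -0.5922
(0.4414, 0.0807, 0.0325, 165.3) -> [0.     0.     0.1275] rz -0.0
```

Call:
step_arm(
  motion=[
    [[0.1, 0.04, -0.018, 0, 0, 0, -0.15], [0.1, 0.064, -0.029, 0, 0, 0, -0.3], [0.1, 0.064, -0.029, 0, 0, 0, -0.45], [0.1, 0.064, -0.029, 0, 0, 0, -0.59], [0.1, 0.064, -0.029, 0, 0, 0, -0.59], [0.1, 0.064, -0.029, 0.02, 0, 0, -0.59], [0.1, 0.064, -0.029, 0.06, 0, 0, -0.59], [0.1, 0.064, -0.029, 0.09, 0, 0, -0.59], [0.1, 0.064, -0.029, 0.11, 0, 0, -0.59], [0.1, 0.064, -0.029, 0.117, 0, 0, -0.59]],
  ],
)

```text
t: 62.05
tcp_pos: [0.4405, 0.0787, 0.0426]
ee_rot: [-0.001, 0.135, 0.991, -0.0]
contact_force: [-0.4, 0.4, -0.3]
grip_width: 0.0177
```

Call:
step_arm(
  motion=[
    [[0.1, 0, 0, 0.004, 0, 0, 0], [0.1, 0, 0, 0.008, 0, 0, 0], [0.1, 0, 0, 0.011, 0, 0, 0], [0.1, 0, 0, 0.0125, 0, 0, 0], [0.1, 0, 0, 0.0125, 0, 0, 0], [0.1, 0, 0, 0.0125, 0, 0, 0], [0.5, 0, 0, 0.0125, 0, 0, 0], [0.5, 0, 0, 0.0125, 0, 0, 0], [0.5, 0, 0, 0.0125, 0, 0, 0], [0.5, 0, 0, 0.0125, 0, 0, 0]],
  ],
)

```text
t: 63.05
tcp_pos: [0.4416, 0.0787, 0.032]
ee_rot: [0.0, 0.133, 0.991, 0.0]
contact_force: [-0.2, -0.5, 0.1]
grip_width: 0.0428
```

Call:
step_arm(
  motion=[
    [[0.5, 0, 0, -0.02, 0, 0, 0], [0.5, 0, 0, -0.06, 0, 0, 0], [0.5, 0, 0, -0.1, 0, 0, 0], [0.5, 0, 0, -0.15, 0, 0, 0], [0.5, 0, 0, -0.2, 0, 0, 0], [0.5, 0, 0, -0.24, 0, 0, 0.14], [0.5, 0, 0, -0.24, 0, 0, 0.28], [0.5, 0, 0, -0.24, 0, 0, 0.42], [0.5, 0, 0, -0.24, 0, 0, 0.56], [0.5, 0, 0, -0.24, 0, 0, 0.7]],
  ],
)

```text
t: 64.05
tcp_pos: [0.4414, 0.0786, 0.272]
ee_rot: [0.0, 0.467, 0.884, 0.0]
contact_force: [0.1, -0.0, 0.0]
grip_width: 0.0429
```

Run:
```python
from h import *
go((.60,.05,.28,99.5))
```

```text
t 64.0 tcp [0.4414 0.0786 0.272 ] psi 124.27 tilt [ 0.0002 -0.    ] F [ 0.1 -0.   0. ] w 0.0429
(0.6, 0.05, 0.28, 99.5) -> [-0.113   0.1149 -0.008 ] rz 0.4324
```

Call:
step_arm(
  motion=[
    [[0.5, -0.113, 0.115, -0.008, 0, 0, 0.432], [0.5, -0.113, 0.115, -0.008, 0, 0, 0.432], [0.5, -0.113, 0.115, -0.008, 0, 0, 0.432], [0.5, -0.113, 0.115, -0.008, 0, 0, 0.432], [0.5, -0.113, 0.115, -0.008, 0, 0, 0.432], [0.5, -0.113, 0.115, -0.008, 0, 0, 0.432], [0.5, -0.113, 0.115, -0.008, 0, 0, 0.432], [0.5, -0.113, 0.115, -0.008, 0, 0, 0.432], [0.5, -0.113, 0.115, -0.008, 0, 0, 0.432], [0.5, -0.113, 0.115, -0.008, 0, 0, 0.432]],
  ],
)

```text
t: 65.05
tcp_pos: [0.6, 0.0511, 0.2804]
ee_rot: [0.0, 0.644, 0.765, 0.0]
contact_force: [0.4, -0.1, 0.3]
grip_width: 0.0426
```

Run:
```python
from h import *
go((*tr(-52,100),-.012,99.5)); cartons(zlo=.06,zhi=.072,sv='w13'); spacers()
```

```text
t 65.0 tcp [0.6    0.0511 0.2804] psi 99.87 tilt [ 0.0007 -0.    ] F [ 0.4 -0.1  0.3] w 0.0426
(np.float64(0.6211), np.float64(-0.0944), -0.012, 99.5) -> [-0.147  -0.0042  0.2924] rz 0.0065
[299. 300.] 638 tray (array([-58.3, 133.9]), array([84.6, 41.2]), -1.8) world (array([609.3, -61.9]), array([84.6, 41.2]), 7.7) 0.065
[316. 375.] 1421 tray (array([-47. ,  42.5]), array([92., 84.]), 0.2) world (array([ 635.5, -150.2]), array([92., 84.]), 9.7) 0.065
foot [186.  47.] 952 (array([459.9, 157. ]), array([34.3, 22.1]), -5.0)
foot [165. 132.] 1051 (array([440.5,  78. ]), array([90.7, 18.3]), -15.2)
top [126.  25.] 1187 (array([432. , 159.5]), array([28.8, 22.1]), -4.9)
top [133. 133.] 800 (array([440.7,  78.1]), array([28.8, 18.5]), -14.0)
```

View pics/w13.png

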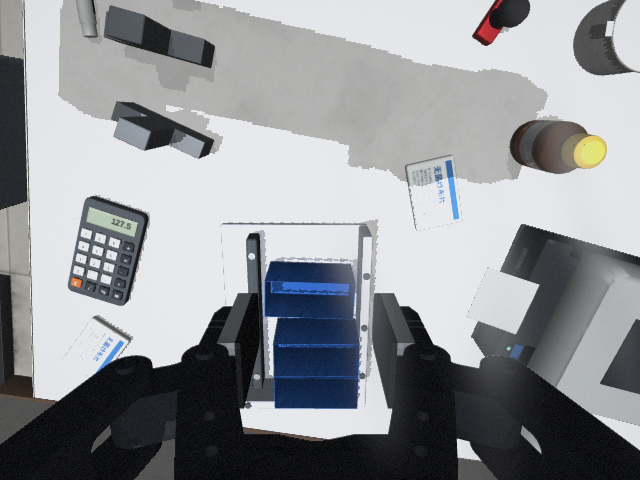

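The third carton is now at about tray (-54,134), turned -1.8° (image (310,290)). Regrasp it, press it to the back fence, then push it to the row.

Run:
```python
from h import *
t=tr(-53.5,133.9)
go((*t,.12,187.7),(*t,-.011,187.7))
```

```text
t 65.2 tcp [0.6002 0.0511 0.2802] psi 99.86 tilt [ 0.0004 -0.    ] F [0.3 0.5 0.3] w 0.0428
(np.float64(0.614), np.float64(-0.0612), 0.12, 187.7) -> [-0.113  -0.0056  0.1602] rz -1.533
(np.float64(0.614), np.float64(-0.0612), -0.011, 187.7) -> [0.    0.    0.131] rz -0.0
```

Call:
step_arm(
  motion=[
    [[0.58, -0.05, -0.003, 0.05, 0, 0, -0.15], [0.58, -0.1, -0.005, 0.1, 0, 0, -0.3], [0.58, -0.113, -0.006, 0.15, 0, 0, -0.45], [0.58, -0.113, -0.006, 0.16, 0, 0, -0.6], [0.58, -0.113, -0.006, 0.16, 0, 0, -0.75], [0.58, -0.113, -0.006, 0.16, 0, 0, -0.9], [0.58, -0.113, -0.006, 0.16, 0, 0, -1.05], [0.58, -0.113, -0.006, 0.16, 0, 0, -1.2], [0.58, -0.113, -0.006, 0.16, 0, 0, -1.35], [0.58, -0.113, -0.006, 0.16, 0, 0, -1.5]],
  ],
)

```text
t: 66.15
tcp_pos: [0.6138, -0.0614, 0.1199]
ee_rot: [-0.0, -0.054, 0.999, -0.0]
contact_force: [0.1, 0.7, 0.5]
grip_width: 0.0499
```

Run:
```python
from h import *
cartons(zlo=.06,zhi=.072)
t=tr(-53.5,133.9)
go((*t,-.011,187.7))
```

```text
[309. 244.] 993 tray (array([-54.6, 133.7]), array([92.6, 39.8]), -1.9) world (array([613. , -61.5]), array([92.6, 39.8]), 7.6) 0.065
[147. 257.] 3963 tray (array([-47.1,  42.8]), array([92.8, 82.7]), 0.1) world (array([ 635.4, -150. ]), array([92.8, 82.7]), 9.6) 0.065
t 66.2 tcp [ 0.6138 -0.0614  0.1199] psi -173.63 tilt [0.0001 0.    ] F [-0.2  0.6 -0.1] w 0.0497
(np.float64(0.614), np.float64(-0.0612), -0.011, 187.7) -> [-0.0002  0.0002  0.1309] rz -0.0233
```

Call:
step_arm(
  motion=[
    [[0.58, 0, 0, 0.05, 0, 0, -0.022], [0.58, 0, 0, 0.09, 0, 0, -0.022], [0.58, 0, 0, 0.12, 0, 0, -0.022], [0.58, 0, 0, 0.131, 0, 0, -0.022], [0.58, 0, 0, 0.131, 0, 0, -0.022], [0.2, 0, 0, 0.131, 0, 0, -0.022], [0.2, 0, 0, 0.131, 0, 0, -0.022], [0.2, 0, 0, 0.131, 0, 0, -0.022], [0.2, 0, 0, 0.131, 0, 0, -0.022], [0.2, 0, 0, 0.131, 0, 0, -0.022]],
  ],
  force=30,
)

```text
t: 67.2
tcp_pos: [0.6146, -0.0615, -0.0103]
ee_rot: [0.001, -0.061, 0.998, -0.0]
contact_force: [0.3, 1.0, 5.5]
grip_width: 0.0412
```

Call:
step_arm(
  motion=[
    [[0.2, 0, 0, -0.001, 0, 0, -0.015], [0.2, 0, 0, -0.001, 0, 0, -0.033], [0.2, -0.002, 0, -0.001, 0, 0, -0.033], [0.2, -0.004, 0, -0.001, 0, 0, -0.033], [0.2, -0.006, 0, -0.001, 0, 0, -0.033], [0.2, -0.008, 0, -0.001, 0, 0, -0.033], [0.2, -0.009, 0, -0.001, 0, 0, -0.033], [0.2, -0.01, 0, -0.001, 0, 0, -0.033], [0.2, -0.01, 0, -0.001, 0, 0, -0.033], [0.2, -0.01, 0, -0.001, 0, 0, -0.033]],
  ],
)

```text
t: 68.2
tcp_pos: [0.6209, -0.0605, -0.0103]
ee_rot: [-0.003, -0.078, 0.997, -0.0]
contact_force: [-9.5, -2.0, 7.7]
grip_width: 0.0414
```

Run:
```python
from h import *
go((*tr(-47,134),-.011,189.5))
```

```text
t 68.2 tcp [ 0.6209 -0.0605 -0.0103] psi -171.06 tilt [-0.0052 -0.0008] F [-9.5 -2.   7.7] w 0.0414
(np.float64(0.6204), np.float64(-0.06), -0.011, 189.5) -> [0.0004 0.0005 0.0007] rz -0.0097
```

Flush contact, -9.5 N. Release, lift, turn, and push it along y.

Call:
step_arm(
  motion=[
    [[0.56, 0.003, 0, 0.001, 0, 0, 0], [0.56, 0.003, 0, 0.001, 0, 0, 0], [0.56, 0.003, 0, 0.001, 0, 0, 0], [0.56, 0.003, 0, -0.04, 0, 0, 0], [0.56, 0.003, 0, -0.08, 0, 0, 0], [0.4, 0.008, 0.03, -0.12, 0, 0, 0.15], [0.4, 0.008, 0.045, -0.12, 0, 0, 0.3], [0.4, 0.008, 0.045, -0.12, 0, 0, 0.45], [0.4, 0.008, 0.045, -0.12, 0, 0, 0.6], [0.4, 0.008, 0.045, -0.12, 0, 0, 0.75]],
  ],
)

```text
t: 69.2
tcp_pos: [0.6093, -0.0166, 0.11]
ee_rot: [0.0, 0.295, 0.955, 0.0]
contact_force: [-0.6, 0.1, -0.4]
grip_width: 0.0337
```

Call:
step_arm(
  motion=[
    [[0.4, 0, 0, 0, 0, 0, 0.15], [0.4, 0, 0, 0, 0, 0, 0.3], [0.4, 0, 0, 0, 0, 0, 0.45], [0.4, 0, 0, 0, 0, 0, 0.6], [0.4, 0, 0, 0, 0, 0, 0.75], [0.4, 0, 0, 0, 0, 0, 0.81], [0.4, 0, 0, 0, 0, 0, 0.81], [0.4, 0, 0, 0, 0, 0, 0.81], [0.4, 0, 0, 0, 0, 0, 0.81], [0.4, 0, 0, 0, 0, 0, 0.81]],
  ],
)

```text
t: 70.2
tcp_pos: [0.6088, -0.0169, 0.1098]
ee_rot: [-0.0, 0.645, 0.764, 0.0]
contact_force: [-0.7, -0.3, 1.2]
grip_width: 0.034
```

Run:
```python
from h import *
go((*tr(-52,178),-.012,99.5),(*tr(-52,137),-.012,99.5)); cartons(zlo=.06,zhi=.072)
```

```text
t 70.2 tcp [ 0.6088 -0.0169  0.1098] psi 99.6 tilt [-0.  0.] F [-0.7 -0.3  1.2] w 0.034
(np.float64(0.6082), np.float64(-0.0174), -0.012, 99.5) -> [-0.0004 -0.0007  0.1218] rz 0.0018
(np.float64(0.615), np.float64(-0.0579), -0.012, 99.5) -> [-0.0411  0.     -0.    ] rz -0.0
[290. 289.] 648 tray (array([-62.1, 152.9]), array([64.7, 12. ]), 10.3) world (array([602.4, -43.9]), array([64.7, 12. ]), 19.8) 0.064
[394. 292.] 198 tray (array([ -4.7, 149.5]), array([17.4,  8.8]), -46.4) world (array([659.6, -37.7]), array([17.4,  8.8]), -36.9) 0.065
[315. 349.] 703 tray (array([-51.1, 113.4]), array([55.6,  2. ]), 0.4) world (array([619.8, -81. ]), array([55.6,  2. ]), 9.9) 0.064
[317. 391.] 908 tray (array([-50.9,  83.6]), array([67.6,  3.3]), 0.5) world (array([ 624.9, -110.3]), array([67.6,  3.3]), 10.0) 0.064
```

Call:
step_arm(
  motion=[
    [[0.4, 0, 0, 0.05, 0, 0, 0], [0.4, 0, 0, 0.1, 0, 0, 0], [0.4, 0, 0, 0.121, 0, 0, 0], [0.4, -0.008, 0, 0.121, 0, 0, 0], [0.4, -0.014, 0, 0.121, 0, 0, 0], [0.4, -0.02, 0, 0.121, 0, 0, 0], [0.4, -0.026, 0, 0.121, 0, 0, 0], [0.4, -0.031, 0, 0.121, 0, 0, 0], [0.4, -0.035, 0, 0.121, 0, 0, 0], [0.4, -0.039, 0, 0.121, 0, 0, 0]],
  ],
)

```text
t: 71.25
tcp_pos: [0.6157, -0.0556, -0.0105]
ee_rot: [0.0, 0.646, 0.764, 0.0]
contact_force: [0.4, 1.6, 0.3]
grip_width: 0.0341
```

Call:
step_arm(
  motion=[
    [[0.4, -0.002, 0, 0, 0, 0, 0], [0.4, -0.004, 0, 0, 0, 0, 0], [0.4, -0.004, 0, 0, 0, 0, 0], [0.4, -0.004, 0, 0, 0, 0, 0], [0.4, 0.01, 0, 0, 0, 0, 0], [0.4, 0.02, 0, -0.04, 0, 0, 0], [0.5, 0.05, 0, -0.09, 0, 0, 0], [0.5, 0.09, 0, -0.14, 0, 0, 0], [0.5, 0.09, 0, -0.19, 0, 0, 0], [0.5, 0.09, 0, -0.24, 0, 0, 0]],
  ],
)

```text
t: 72.25
tcp_pos: [0.5993, 0.0341, 0.2118]
ee_rot: [-0.0, 0.645, 0.764, -0.001]
contact_force: [1.6, 0.3, 0.4]
grip_width: 0.0428
```

Call:
step_arm(
  motion=[
    [[0.5, 0, 0, -0.03, 0, 0, 0], [0.5, 0, 0, -0.06, 0, 0, 0], [0.5, 0, 0, -0.06, 0, 0, 0], [0.5, 0, 0, -0.06, 0, 0, 0], [0.5, 0, 0, -0.06, 0, 0, 0], [0.5, 0, 0, -0.06, 0, 0, 0], [0.5, 0, 0, -0.06, 0, 0, 0], [0.5, 0, 0, -0.06, 0, 0, 0], [0.5, 0, 0, -0.06, 0, 0, 0], [0.5, 0, 0, -0.06, 0, 0, 0]],
  ],
)

```text
t: 73.25
tcp_pos: [0.6005, 0.0323, 0.2701]
ee_rot: [-0.0, 0.646, 0.764, -0.0]
contact_force: [0.9, -0.3, 0.0]
grip_width: 0.0424
```

Run:
```python
from h import *
cartons(zlo=.06,zhi=.072); row(); go((.4387,.2319,.18,183.4))
```

```text
[315. 355.] 1855 tray (array([-47.4,  63.1]), array([125. ,  92.1]), -89.3) world (array([ 631.8, -129.9]), array([125. ,  92.1]), -79.8) 0.065
[527. 339.] 122 tray (array([166.3,  75.7]), array([15.6,  9.8]), 77.9) world (array([840.5, -82.3]), array([15.6,  9.8]), 87.4) 0.067
x -90 [(0, 13), (2, 24), (8, 3), (18, 3), (40, 9), (42, 34), (44, 5), (52, 3), (70, 3), (76, 3), (80, 3), (82, 21), (84, 29), (88, 3), (94, 3), (102, 3), (112, 3), (122, 4), (124, 27)]
x -75 [(0, 18), (2, 34), (40, 12), (42, 45), (44, 11), (82, 27), (84, 37), (122, 6), (124, 36)]
x -60 [(0, 13), (2, 35), (40, 12), (42, 48), (44, 9), (82, 29), (84, 40), (122, 6), (124, 37)]
x -45 [(0, 16), (2, 37), (40, 11), (42, 46), (44, 11), (82, 29), (84, 38), (122, 4), (124, 37)]
x -30 [(0, 12), (2, 43), (40, 11), (42, 49), (44, 9), (82, 27), (84, 38), (124, 23)]
x -15 [(0, 25), (2, 30), (40, 10), (42, 48), (44, 10), (82, 28), (84, 18), (124, 6)]
y 6 x ends [-92.2  -1.7] rail [-121.8 -110.4]
y 16 x ends [-92.4  -1.2] rail [-121.4 -110.9]
y 26 x ends [-92.9  -1.4] rail [-119.9 -110.7]
y 36 x ends [-92.7  -1.1] rail [-118.2 -110.5]
y 46 x ends [-92.1  -1.9] rail [-115.7 -111.1]
y 56 x ends [-92.5  -1.5] rail [-114.2 -110.8]
y 66 x ends [-93.   -1.3] rail [-112.7 -110.4]
y 76 x ends [-92.7  -1.2] rail [-113.3 -110.5]
y 86 x ends [-92.6  -3.7] rail [-113.1 -110.8]
y 96 x ends [-93.7 -16.8] rail [-112.9 -110.6]
y 106 x ends [-94.   -2.3] rail [-113.3 -111.1]
y 116 x ends [-93.8  -2.6] rail [-121.6 -110.9]
t 73.3 tcp [0.6005 0.0323 0.2702] psi 99.57 tilt [-0.  0.] F [-0.4  0.1 -0.2] w 0.0432
(0.4387, 0.2319, 0.18, 183.4) -> [ 0.2237 -0.1264  0.0902] rz -1.4632
```

The row is tight again (rims at 0, 42, 84 and 126; fronts -92.5 to -94). Now spacer_1 goes in for good.

Call:
step_arm(
  motion=[
    [[0.5, 0.224, -0.126, 0.09, 0, 0, -1.463], [0.5, 0.224, -0.126, 0.09, 0, 0, -1.463], [0.5, 0.224, -0.126, 0.09, 0, 0, -1.463], [0.5, 0.224, -0.126, 0.09, 0, 0, -1.463], [0.5, 0.224, -0.126, 0.09, 0, 0, -1.463], [0.5, 0.224, -0.126, 0.09, 0, 0, -1.463], [0.5, 0.224, -0.126, 0.09, 0, 0, -1.463], [0.5, 0.224, -0.126, 0.09, 0, 0, -1.463], [0.5, 0.224, -0.126, 0.09, 0, 0, -1.463], [0.5, 0.224, -0.126, 0.09, 0, 0, -1.463]],
  ],
)

```text
t: 74.35
tcp_pos: [0.439, 0.2325, 0.1804]
ee_rot: [0.0, -0.032, 0.999, 0.0]
contact_force: [-0.0, 0.0, -0.3]
grip_width: 0.0426
```

Run:
```python
from h import *
spacers(); go((.4387,.2319,.03,183.2))
```

```text
foot [226. 181.] 1957 (array([431.8, 159.9]), array([90.3, 22.5]), -4.9)
foot [121. 190.] 1937 (array([440.4,  78.5]), array([90.1, 18.9]), -15.0)
foot [317. 171.] 778 (array([409.8, 230.9]), array([31.6, 13.6]), 3.5)
foot [437. 208.] 2467 (array([438.6, 326.5]), array([90. , 26.7]), -8.5)
foot [316. 257.] 229 (array([478.4, 234.3]), array([13.8, 11.3]), -85.7)
top [203. 211.] 1570 (array([431.6, 159.8]), array([28. , 22.6]), -5.3)
top [ 75. 216.] 1375 (array([440.3,  78.9]), array([28.5, 18.8]), -15.8)
top [316. 229.] 932 (array([438.7, 232.4]), array([27.9, 13.6]), 3.7)
top [462. 238.] 1777 (array([438.6, 326.7]), array([28.4, 26.4]), -8.7)
t 74.4 tcp [0.4391 0.2324 0.1804] psi -176.16 tilt [0.0004 0.0001] F [-0.1  0.7 -0.1] w 0.0429
(0.4387, 0.2319, 0.03, 183.2) -> [ 0.0004 -0.0005  0.1504] rz 0.0111
```

Call:
step_arm(
  motion=[
    [[0.5, 0, 0, 0.04, 0, 0, 0.009], [0.5, 0, 0, 0.08, 0, 0, 0.009], [0.5, 0, 0, 0.12, 0, 0, 0.009], [0.5, 0, 0, 0.15, 0, 0, 0.009], [0.5, 0, 0, 0.15, 0, 0, 0.009], [0, 0, 0, 0.15, 0, 0, 0.009], [0, 0, 0, 0.15, 0, 0, 0.009], [0, 0, 0, 0.15, 0, 0, 0.009], [0, 0, 0, 0.15, 0, 0, 0.009], [0, 0, 0, 0.15, 0, 0, 0.009]],
  ],
  force=40,
)

```text
t: 75.4
tcp_pos: [0.4407, 0.2329, 0.0321]
ee_rot: [0.002, -0.025, 1.0, 0.001]
contact_force: [0.3, -0.1, 7.4]
grip_width: 0.0131
```

Call:
step_arm(
  motion=[
    [[0, 0, 0, 0, 0, 0, 0], [0, 0, 0, -0.02, 0, 0, 0], [0, 0, 0, -0.06, 0, 0, 0], [0, 0, 0, -0.12, 0, 0, 0], [0, 0, 0, -0.12, 0, 0, 0], [0, 0, 0, -0.12, 0, 0, 0.15], [0, 0, 0, -0.12, 0, 0, 0.3], [0, 0, 0, -0.12, 0, 0, 0.45], [0, 0, 0, -0.12, 0, 0, 0.6], [0, 0, 0, -0.12, 0, 0, 0.75]],
  ],
)

```text
t: 76.4
tcp_pos: [0.4387, 0.2322, 0.1502]
ee_rot: [-0.0, 0.346, 0.938, -0.0]
contact_force: [-0.0, 0.0, -0.3]
grip_width: 0.0136
```

Run:
```python
from h import *
go((*tr(-102.4,60),.15,99.5))
```

```text
t 76.4 tcp [0.4387 0.2322 0.1502] psi 139.54 tilt [-0.     -0.0001] F [-0.   0.  -0.3] w 0.0136
(np.float64(0.578), np.float64(-0.1421), 0.15, 99.5) -> [-3.488e-01 -1.944e-01  2.000e-04] rz 0.6989
```

Call:
step_arm(
  motion=[
    [[0, -0.349, -0.196, 0, 0, 0, 0.7], [0, -0.349, -0.196, 0, 0, 0, 0.7], [0, -0.349, -0.196, 0, 0, 0, 0.7], [0, -0.349, -0.196, 0, 0, 0, 0.7], [0, -0.349, -0.196, 0, 0, 0, 0.7], [0, -0.349, -0.196, 0, 0, 0, 0.7], [0, -0.349, -0.196, 0, 0, 0, 0.7], [0, -0.349, -0.196, 0, 0, 0, 0.7], [0, -0.349, -0.196, 0, 0, 0, 0.7], [0, -0.349, -0.196, 0, 0, 0, 0.7]],
  ],
)

```text
t: 77.4
tcp_pos: [0.5793, -0.1434, 0.1496]
ee_rot: [-0.001, 0.645, 0.764, -0.0]
contact_force: [-1.0, 0.6, -1.3]
grip_width: 0.0137
```

Call:
step_arm(
  motion=[
    [[0, 0, 0, 0.02, 0, 0, 0], [0, 0, 0, 0.04, 0, 0, 0], [0, 0, 0, 0.04, 0, 0, 0], [0, 0, 0, 0.04, 0, 0, 0], [0, 0, 0, 0.04, 0, 0, 0], [0, 0, 0, 0.04, 0, 0, 0], [0, 0, 0, 0.04, 0, 0, 0], [0, 0, 0, 0.04, 0, 0, 0], [0, 0, 0, 0.04, 0, 0, 0], [0, 0, 0, 0.04, 0, 0, 0]],
  ],
)

```text
t: 78.4
tcp_pos: [0.5798, -0.1425, 0.1103]
ee_rot: [0.0, 0.644, 0.765, 0.0]
contact_force: [0.2, 0.4, -0.7]
grip_width: 0.0133
```

Run:
```python
from h import *
go((*tr(-102.4,60),.04,99.5)); held(.079); row()
```

```text
t 78.4 tcp [ 0.5798 -0.1425  0.1103] psi 99.79 tilt [ 0. -0.] F [ 0.2  0.4 -0.7] w 0.0133
(np.float64(0.578), np.float64(-0.1421), 0.04, 99.5) -> [ 0.0007 -0.0017  0.0703] rz 0.0051
strip [315. 218.] 2661 (array([-100.9,   89.3]), array([32.8, 14. ]), -89.1) x pct [-107.3 -100.9  -94.2]
x -90 [(40, 35), (42, 56), (44, 11), (82, 61), (84, 54), (104, 4), (106, 4), (108, 3), (110, 4), (112, 4), (114, 4), (116, 4), (118, 4), (120, 6), (122, 8), (124, 49)]
x -75 [(40, 64), (42, 105), (44, 20), (82, 93), (84, 82), (124, 57)]
x -60 [(0, 13), (2, 58), (40, 66), (42, 92), (44, 28), (82, 88), (84, 84), (124, 53)]
x -45 [(0, 12), (2, 117), (40, 59), (42, 104), (44, 27), (82, 90), (84, 80), (124, 43)]
x -30 [(0, 9), (2, 117), (40, 72), (42, 98), (44, 35), (82, 85), (84, 76), (124, 31)]
x -15 [(0, 10), (2, 111), (40, 64), (42, 100), (44, 39), (82, 86), (84, 75), (124, 31)]
y 6 x ends [-59.1  -1.6] rail None
y 16 x ends [-2.  -0.7] rail [-121.7 -114.1]
y 26 x ends [-1.9 -1. ] rail [-122.4 -113.1]
y 36 x ends [-18.4  -0.7] rail [-122.2 -112.4]
y 46 x ends [-87.9  -6.5] rail [-121.9 -111.7]
y 56 x ends [-1.7 -1. ] rail [-122.5 -111.7]
y 66 x ends [-2.2 -0.8] rail [-122.3 -111.7]
y 76 x ends [-2.3 -1.3] rail [-122.1 -111.6]
y 86 x ends [-89.9  -2.5] rail [-122.5 -111.5]
y 96 x ends [-3.3 -2.1] rail [-122.4 -110.9]
y 106 x ends [-94.   -2.2] rail [-122.1 -110.9]
y 116 x ends [-94.1  -2.2] rail [-122.6 -110.9]
```

Call:
step_arm(
  motion=[
    [[0, 0, -0.0016, 0, 0, 0, 0.014], [0, 0, -0.0016, 0, 0, 0, 0.014], [0, 0, -0.0016, 0.005, 0, 0, 0.014], [0, 0, -0.0016, 0.012, 0, 0, 0.014], [0, 0, -0.0016, 0.02, 0, 0, 0.014], [0, 0, -0.0016, 0.028, 0, 0, 0.014], [0, 0, -0.0016, 0.035, 0, 0, 0.014], [0, 0, -0.0016, 0.04, 0, 0, 0.014], [0, 0, -0.0016, 0.045, 0, 0, 0.014], [0, 0, -0.0016, 0.045, 0, 0, 0.014]],
  ],
)

```text
t: 79.5
tcp_pos: [0.5777, -0.1425, 0.0644]
ee_rot: [-0.001, 0.649, 0.76, -0.0]
contact_force: [-0.2, -0.6, -0.9]
grip_width: 0.0136
```

Call:
step_arm(
  motion=[
    [[0, 0, 0, 0.005, 0, 0, 0], [0, 0, 0, 0.01, 0, 0, 0], [0, 0, 0, 0.015, 0, 0, 0], [0, 0, 0, 0.019, 0, 0, 0], [0, 0, 0, 0.022, 0, 0, 0], [0, 0, 0, 0.0245, 0, 0, 0], [0, 0, 0, 0.0245, 0, 0, 0], [0, 0, 0, 0.0245, 0, 0, 0], [0, 0, 0, 0.0245, 0, 0, 0], [0, 0, 0, 0.0245, 0, 0, 0]],
  ],
)

```text
t: 80.5
tcp_pos: [0.5783, -0.1427, 0.0409]
ee_rot: [0.0, 0.649, 0.76, 0.0]
contact_force: [0.3, -0.2, -0.4]
grip_width: 0.0135
```

Run:
```python
from h import *
go((*tr(-102.4,60),.04,99.5)); held(.009)
```

```text
t 80.5 tcp [ 0.5783 -0.1427  0.0409] psi 98.99 tilt [ 0.0002 -0.0001] F [ 0.3 -0.2 -0.4] w 0.0135
(np.float64(0.578), np.float64(-0.1421), 0.04, 99.5) -> [ 0.0007 -0.0002  0.0009] rz -0.0088
strip [315. 217.] 2658 (array([-101.9,   89.3]), array([32.6, 14. ]), 89.6) x pct [-108.5 -101.8  -95.4]
strip [310. 412.] 665 (array([-104.7,   -4.5]), array([24.6, 11.1]), -0.7) x pct [-116.  -105.2  -93.4]
```

Call:
step_arm(
  motion=[
    [[0, 0, 0.0005, 0.0005, 0, 0, -0.007], [0, 0, 0.001, 0.0005, 0, 0, -0.007], [0, 0, 0.0015, 0.0005, 0, 0, -0.007], [0, 0, 0.002, 0.0005, 0, 0, -0.007], [0, 0, 0.002, 0.0005, 0, 0, -0.007], [0, 0, 0.002, 0.0005, 0, 0, -0.007], [0, 0, 0.001, 0.0008, 0, 0, -0.007], [0, 0, 0, 0.0008, 0, 0, -0.007], [0, 0, 0, 0.0008, 0, 0, -0.007], [0, 0, 0, 0.0008, 0, 0, -0.007]],
  ],
)

```text
t: 81.55
tcp_pos: [0.5791, -0.1426, 0.0402]
ee_rot: [0.001, 0.647, 0.763, 0.001]
contact_force: [0.6, 0.7, 0.7]
grip_width: 0.0135
```

Call:
step_arm(
  motion=[
    [[0.25, 0, 0, 0, 0, 0, 0], [0.35, 0, 0, 0, 0, 0, 0], [0.35, 0, 0, 0, 0, 0, 0], [0.35, 0, 0, -0.01, 0, 0, 0], [0.35, 0, 0, -0.04, 0, 0, 0], [0.35, 0, 0, -0.08, 0, 0, 0], [0.35, 0.03, 0, -0.12, 0, 0, 0], [0.35, 0.07, 0, -0.16, 0, 0, 0], [0.35, 0.12, 0.02, -0.2, 0, 0, 0], [0.35, 0.17, 0.02, -0.23, 0, 0, 0]],
  ],
)

```text
t: 82.55
tcp_pos: [0.5728, 0.0033, 0.2559]
ee_rot: [0.001, 0.647, 0.762, 0.001]
contact_force: [1.2, 0.4, -0.4]
grip_width: 0.0297
```

Call:
step_arm(
  motion=[
    [[0.35, 0.01, 0, 0, 0, 0, 0], [0.35, 0.01, 0, 0, 0, 0, 0], [0.35, 0.01, 0, 0, 0, 0, 0], [0.35, 0.01, 0, 0, 0, 0, 0], [0.35, 0.01, 0, 0, 0, 0, 0], [0.35, 0.01, 0, 0, 0, 0, 0], [0.35, 0.01, 0, 0, 0, 0, 0], [0.35, 0.01, 0, 0, 0, 0, 0], [0.35, 0.01, 0, 0, 0, 0, 0], [0.35, 0.01, 0, 0, 0, 0, 0]],
  ],
)

```text
t: 83.55
tcp_pos: [0.5703, 0.0124, 0.2531]
ee_rot: [0.0, 0.647, 0.763, 0.0]
contact_force: [0.5, -0.5, -0.6]
grip_width: 0.03
```

Run:
```python
from h import *
go(); cartons(zlo=.06,zhi=.072,sv='w14'); row()
im,z,K,W=cap('wrist'); P=cloud(z,K,W); Z=P[...,2]
a=np.radians(TY);Rt=np.array([[np.cos(a),np.sin(a)],[-np.sin(a),np.cos(a)]]);T=(P[...,:2]-C0)@Rt.T
for lo,hi in((.044,.052),(.102,.114)):
    m=(T[...,0]>-.125)&(T[...,0]<-.0945)&(T[...,1]>.005)&(T[...,1]<.12)&(Z>lo)&(Z<hi)
    if m.sum()>20: print('spacer1 tray',lo,m.sum(),rect(T[m]),Z[m].mean().round(4))
spacers()
```

```text
t 83.5 tcp [0.5703 0.0124 0.2531] psi 99.4 tilt [0.0001 0.    ] F [ 0.5 -0.5 -0.6] w 0.03
[328. 336.] 847 tray (array([-67.8,  82.9]), array([84.9, 51. ]), -89.5) world (array([ 608.3, -113.8]), array([84.9, 51. ]), -80.0) 0.065
[398. 296.] 125 tray (array([ -3.7, 112.5]), array([35.9, 14.9]), -61.1) world (array([666.6, -74.1]), array([35.9, 14.9]), -51.6) 0.065
[571. 334.] 160 tray (array([165.6,  75.9]), array([15.8, 10.4]), 75.3) world (array([839.7, -82.2]), array([15.8, 10.4]), 84.8) 0.067
[335. 396.] 325 tray (array([-66.5,   3.4]), array([60.7, 19.6]), -18.1) world (array([ 622.8, -192. ]), array([60.7, 19.6]), -8.6) 0.064
x -90 [(0, 9), (2, 27), (8, 3), (10, 3), (40, 18), (42, 32), (44, 13), (70, 4), (78, 3), (82, 24), (84, 34), (118, 3), (122, 7), (124, 32)]
x -75 [(0, 18), (2, 43), (40, 27), (42, 43), (44, 10), (82, 29), (84, 46), (122, 9), (124, 39)]
x -60 [(0, 17), (2, 41), (40, 21), (42, 49), (44, 10), (82, 30), (84, 49), (124, 9)]
x -45 [(0, 14), (2, 44), (40, 19), (42, 36), (44, 3), (82, 12), (84, 18)]
x -30 [(0, 5), (2, 4)]
x -15 [(124, 24)]
y 6 x ends [-92.2 -36.1] 
[... 248 characters left out ...]
-110.6]
y 76 x ends [-92.9 -92.8] rail [-121.9 -111.4]
y 86 x ends [-92.7 -47.3] rail [-121.6 -111.2]
y 96 x ends [-92.7  -1.2] rail [-122.3 -111.1]
y 106 x ends [-92.6  -1.3] rail [-122.2 -102.1]
y 116 x ends [-92.6  -1.2] rail [-122.  -110.7]
spacer1 tray 0.044 432 (array([-101.4,   60.9]), array([90. , 13.4]), -89.6) 0.0489
spacer1 tray 0.102 471 (array([-101.4,   60.9]), array([28.5, 13.5]), 89.8) 0.1085
foot [213.   7.] 655 (array([448. , 147.7]), array([61.6, 14.8]), 9.8)
foot [145.  73.] 320 (array([415.5,  85. ]), array([39.4, 17.9]), -14.6)
foot [214. 108.] 780 (array([468.4,  70.4]), array([32.3, 18.4]), -14.6)
top [159.  91.] 990 (array([440.8,  78. ]), array([28. , 18.1]), -15.3)
```

View pics/w14.png

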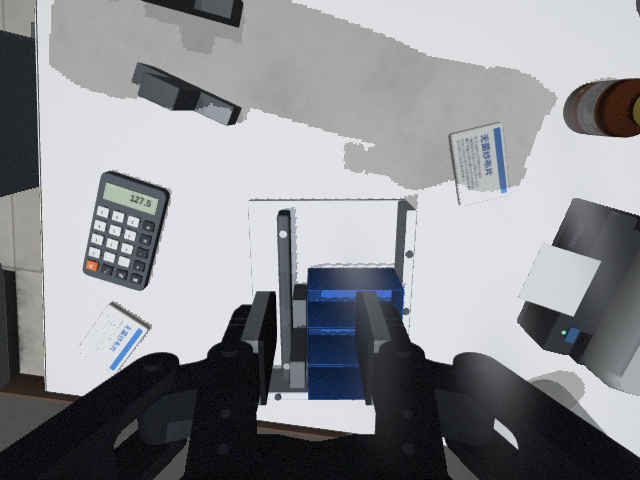

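All three cartons are flush (fronts -92.6 to -93, rims at 0, 42, 84 and 126). Spacer_1 is in the gap at tray (-101.4, 60.9) with its top at 108.5 mm, i.e. down on the bed. The arm touches nothing, so I hand in.

Run:
```python
from h import *
r.job_done(); print('done')
```

```text
the job is handed in; nothing more can be done
done
```

I packed all three cartons in a tight row against both fences and found the gap by trying the spacers. The job was handed in at about 84 s, and no verdict is reported.

- **Spacers:** The 14 mm spacer_1 went down freely. The 18 mm spacer_2 stopped at the rail top and did not go in, with at most about 23 N on the wrist. By depth the gap is about 17 mm. I left spacer_1 standing in the gap and stood spacer_2 back upright on the bench. Spacers 3 and 4 were never touched.
- **Last checks:**
  - The cartons' front ends agree to within about 1 mm, and their rims lie at 0, 42, 84 and 126 mm with no gaps.
  - Spacer_1 is upright on the bed at tray (-101, 61) mm, within about 0.5° of parallel.
  - Spacers 1–4 were all measured upright on the bench shortly before the last insertion.
  - I took no separate final measurement of the bystanders (stamp, tape, ampoule).

**Disagreements and setbacks:**
- The true fingertips lay about 40 mm short of the reported TCP. My first pushes passed over the rims, and one closed-finger press gave about 37 N upward. I corrected the heights after checking by depth and touch.
- The third carton was knocked aside mid-run, so the spacer_2 trial was made against the two cartons still flush. I regrasped the third carton and pushed it back into the row. It then sat about 1 mm off the back fence, and nudging it with spacer_1 closed that.

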